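# Unstack the jeweller's tools and set up the hammering station

### The arm

A 6-joint arm with a two-finger parallel gripper is mounted at the origin on the work surface. World frame = base frame: x ahead of the robot, y to its left, z up, the work surface at z = 0. Lengths are in m, angles in degrees, forces in N, time in s.
With the tool pointing down it reaches from about 0.35 to 0.925 m from the base axis. Payload 6.4 kg.
Tool frame: the origin (TCP) lies at the very end of the fingers, on their centre line; the grasp point (between the pads) lies robot.grip_depth behind it (robot.grip_depth is the distance from the TCP to the grasp point, in m); z points along the fingers, y is the direction in which the jaws open and shut (so a half turn about z gives the same grasp; the last joint's range is limited). The gripper opens to 94 mm and grips with 3 to 60 N. Pads are 16 mm wide; open, the fingers measure 119 mm over their backs; the gripper's body (75 mm by 177 mm) begins 78 mm behind the grasp point.
Start: joints at [56.774, 14.043, 89.255, -0, 76.702, -9.975], TCP at [0.257, 0.597, 0.205] pointing down, gripper open.
Joint ranges: [-179.41, 179.41], [-58.25, 129.5], [7.25, 145.43], [-54.29, 234.29], [11.92, 165.04], [-157.13, 157.13]. Speed limits (degrees/s): [147.25, 147.25, 180, 180, 180, 180].

### API

Orientations are given as a 3x3 rotation matrix whose columns are the frame's x, y, z axes.
In Python, from bench import robot gives the robot as it stands.
- The arm moves only by the tool move_arm, never from a script. Its argument "commands" is a list of rows, each a list of 4 numbers: the shift along the tool's x, y, z in m, then the turn about the tool's z in degrees. A call has 1 to 12 rows; each row is the pose to reach, as a shift and turn from the pose commanded when the call began, along the tool's axes at that moment; what a row does not reach only later rows make up. A row lasts 1/10 s, in which the tool goes at most 50 mm and 8.59 degrees, less where a joint would pass 70% of its speed; a pose out of reach is approached as far as the arm can. A call with a gripper value outside its range is refused whole. "fingers" is the opening, from -1 (shut) to 1 (fully open), set as the call begins (left out, the last holds). The fingers move at their own pace and stop on an object; "squeeze" is the grip in N (left out, the last holds). Time passes only in rows, so rows that repeat a pose let the fingers close. It gives the time, the measured TCP pose, the force and the opening at its end, in the units of the state.
- robot.sense(): the state, without advancing time (a new reading comes with each control period).
- robot.snapshot(name): name is "scene" or "top"; returns a dict with "frame" (384x512x3 uint8, red, green, blue), "K" (3x3 intrinsics, pixels), "k1" (the pictures are not rectified: a ray, as slopes to the right and down, at radius r is drawn at 1 + k1 r^2 times it, then the intrinsics apply), "rvec" (rotation vector, rad) and "tvec" (3), from world to camera coordinates, as OpenCV has them. Camera axes: x right, y down, z forward; pixel columns grow to the right and rows downward; lengths in m; the calibration is good to about 2 mm. A picture is of the moment at which its call begins. There is no depth.
- robot.sign_off(): hands the job in, once; it reports no verdict.
The state is a dict: "t": time; "q": joint angles; "joint_vel": joint speeds; "joint_torque": joint torques, N m; "ee_pos": TCP position; "eef_rot": TCP orientation; "ft_force": force on the tool from outside, world axes, zero at the start; "ft_torque": the same for the moment, N m; "gripper_width": opening from 0.0 (shut) to 1.0 (fully open).
Only numpy, scipy, OpenCV 4.12 (cv2) and the standard library are available. Lean on these libraries where they do the work, as an engineer would, in place of code of your own. Each camera call takes 0.05 s, during which the arm holds its last target.

### The job

Take the stack on the grey felt mat apart and set everything in its place: the brass doming cube in the square recess of its wooden stand, the aluminium tin in the round wooden dish, and on the wooden board the rubber pad with the steel bench block on top of it, both centred in the inlaid outline and lying lengthwise along it. The tin is full of tiny parts, so always keep it upright, lid up, and set the cube down the way up it stood. Do not shift the mallet or the bur block.

Things in the scene. Friction and masses are not known exactly. Their poses are not given: they have to be found in the camera images.
- dome_cube: brass doming cube with dark round dimples, 30 x 30 x 30 mm, loose, about 0.22 kg; at the start on top of the stack, standing on the tin. Origin: centre of its underside; z up, x and y normal to its side faces.
- tin: round flat aluminium tin with lid, 46 mm diameter (its lower 12 mm is 44.4 mm in diameter), 20 mm high, loose, about 0.06 kg; at the start on the rubber pad, under the cube. Origin: centre of its underside; z up through the lid.
- pad: black rubber damping pad, 70 (x) x 46 (y) x 12 (z) mm, rigid, loose, about 0.05 kg; at the start across the bench block, its long x axis roughly square to the block's long x axis. Origin: centre of its underside.
- bench_block: flat steel bench block, 84 (x) x 56 (y) x 15 (z) mm, loose, about 0.55 kg; at the start the bottom of the stack, lying on the grey felt mat. Origin: centre of its underside.
- stack_mat: fixed grey felt mat, 130 x 130 x 3 mm, on which the stack stands at the start. Origin: centre of its underside.
- station: fixed flat wooden board, 140 (x) x 110 (y) x 12 (z) mm, on its top a flush dark rectangular outline, 100 (x) x 72 (y) mm inside, in the middle of the board; first the pad goes there, then the bench block on the pad, each with its x axis along the board's x axis (either way round). Origin: centre of its underside.
- cube_stand: fixed square wooden stand, 84 x 84 x 13 mm, with a square recess 46 x 46 mm, 5 mm deep, lined with grey felt, in the middle of its top (recess floor 8 mm above the origin). Place of the doming cube. Origin: centre of its underside; x and y along its sides.
- tin_dish: fixed round wooden dish, 84 mm diameter, 13 mm high, with a round recess 62 mm in diameter, 5 mm deep, lined with grey felt (recess floor 8 mm above the origin). Place of the tin. Origin: centre of its underside.
- mallet: bystander: wooden mallet lying on the bench, barrel head 48 mm diameter and 90 mm long along y, handle along +x to 198 mm from the origin, loose, about 0.25 kg. Origin: on the bench under the middle of the head.
- bur_block: bystander: small dark wooden block, 35 (x) x 80 (y) x 34 (z) mm, with four little polishing bits standing in it to 58 mm height, loose, about 0.12 kg. Origin: centre of its underside.

How it is judged:
By the outcome, as a careful person would: the job done as asked, in the order asked, and still so for the second after the job is handed in, with the robot touching nothing.
It also fails if it takes over 138 s, if anything falls off the work surface, if the arm or the gripper's body presses on something with over 40 N, if the wrist force passes 120 N, or if a joint passes its speed limit or range.

## Working session

There is one attempt and no reset: what is moved stays moved. The work goes in short steps, Python scripts to look and compute and a tool call to move; the robot and the scene stay as the last step left them, time stands still between calls to the robot, and variables do not carry over. Pictures are saved under pics/ and viewed, and the job is handed in when it is done.

Besides the shell and the picture viewer there is one more tool, called after ">>>" as name(argument=value, ...) on one line, values as JSON. move_arm: Moves the arm, as the interface text tells. Its arguments: {"type":"object","properties":{"commands":{"type":"array"},"fingers":{"type":"number"},"squeeze":{"type":"number"}},"required":["commands"]}

```bash
ls; mkdir -p pics
python3 - <<'E'
from bench import robot
import cv2,pickle
s=robot.sense(); print(s['t'],s['ee_pos'],s['eef_rot'],s['gripper_width'],robot.grip_depth)
for n in('scene','top'):
    d=robot.snapshot(n); pickle.dump(d,open(f'pics/{n}0.pkl','wb'))
    print(n,d['K'],d['k1'],d['rvec'],d['tvec'])
    cv2.imwrite(f'pics/{n}0.png',cv2.resize(d['frame'][:,:,::-1],(800,600),interpolation=cv2.INTER_CUBIC))
E
```

```text
pics
0.0 [0.25627    0.59670151 0.20434253] [[-9.18778075e-01  3.94773018e-01 -1.05534703e-03]
 [ 3.94774290e-01  9.18776712e-01 -1.61684806e-03]
 [ 3.31340290e-04 -1.90214842e-03 -9.99998136e-01]] 1.0001212019156969 0.0188
scene [[482.6138756    0.         252.40500981]
 [  0.         482.6138756  190.46342302]
 [  0.           0.           1.        ]] -0.1497041075335433 [ 1.69307092  1.62237907 -0.83309731] [-0.01631269 -0.28939918  1.45509225]
top [[362.90771859   0.         256.15932463]
 [  0.         362.90771859 189.97517482]
 [  0.           0.           1.        ]] -0.11887965825225535 [ 2.19798527 -2.13990612  0.05999042] [0.00316628 0.55457625 0.78415034]
```

View pics/scene0.png

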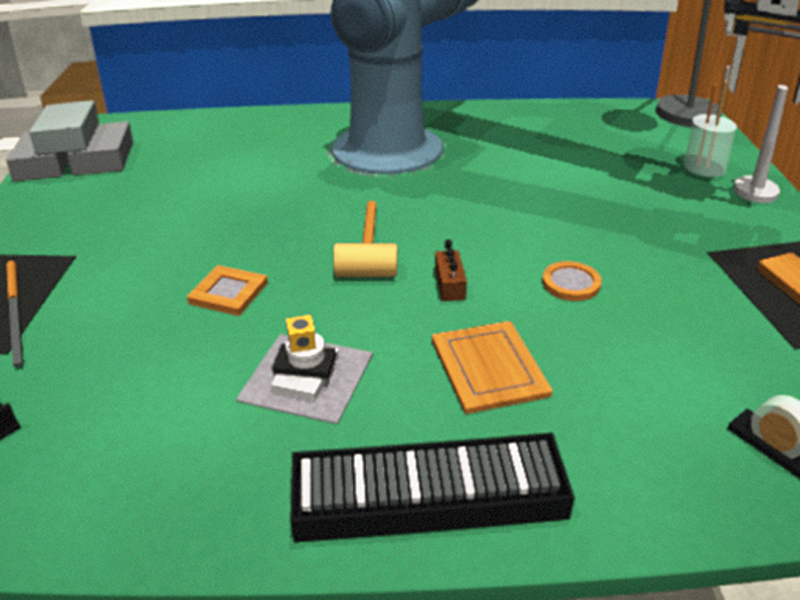

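View pics/top0.png

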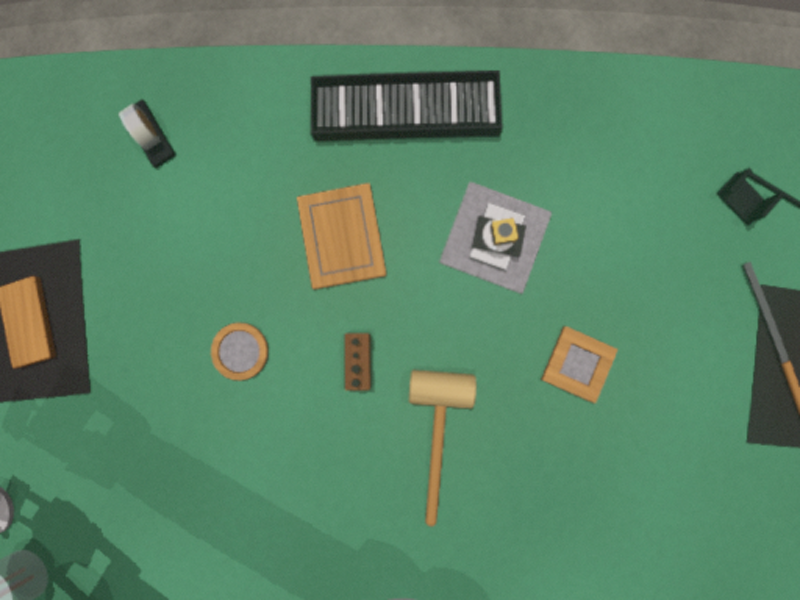

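```bash
cat > h.py <<'E'
import numpy as np,cv2,pickle
def load(n): return pickle.load(open(f'pics/{n}.pkl','rb'))
def dist(d): return np.array([d['k1'],0,0,0,0.])
def proj(d,P): return cv2.projectPoints(np.asarray(P,float).reshape(-1,3),d['rvec'],d['tvec'],d['K'],dist(d))[0].reshape(-1,2)
def unproj(d,uv,z):
    uv=np.asarray(uv,float).reshape(-1,1,2); n=cv2.undistortPointsIter(uv,d['K'],dist(d),None,None,(3,100,1e-12)).reshape(-1,2)
    R=cv2.Rodrigues(np.asarray(d['rvec']))[0]; c=-R.T@np.asarray(d['tvec']).ravel()
    r=np.c_[n,np.ones(len(n))]@R; return c+r*((z-c[2])/r[:,2])[:,None]
def crop(d,c,r,w,h,f,name):
    # crop top-left (c,r) size w,h upscaled f ; pixel p_full=(p_crop+.5)/f-.5+origin
    im=d['frame'][r:r+h,c:c+w,::-1]; cv2.imwrite(f'pics/{name}.png',cv2.resize(im,None,fx=f,fy=f,interpolation=cv2.INTER_CUBIC))
def full(p,c,r,f): return (np.asarray(p,float)+.5)/f-.5+np.array([c,r])
E
python3 - <<'E'
from h import *
t=load('top0');s=load('scene0')
crop(t,275,110,85,80,9,'c_top');crop(s,145,190,100,80,8,'c_scene')
for d in(t,s):
    R=cv2.Rodrigues(d['rvec'])[0];print(-R.T@d['tvec'])
E
```

```text
[ 0.49050523 -0.00237397  0.82574548]
[ 1.34311868 -0.02458301  0.62987249]
```

View pics/c_top.png

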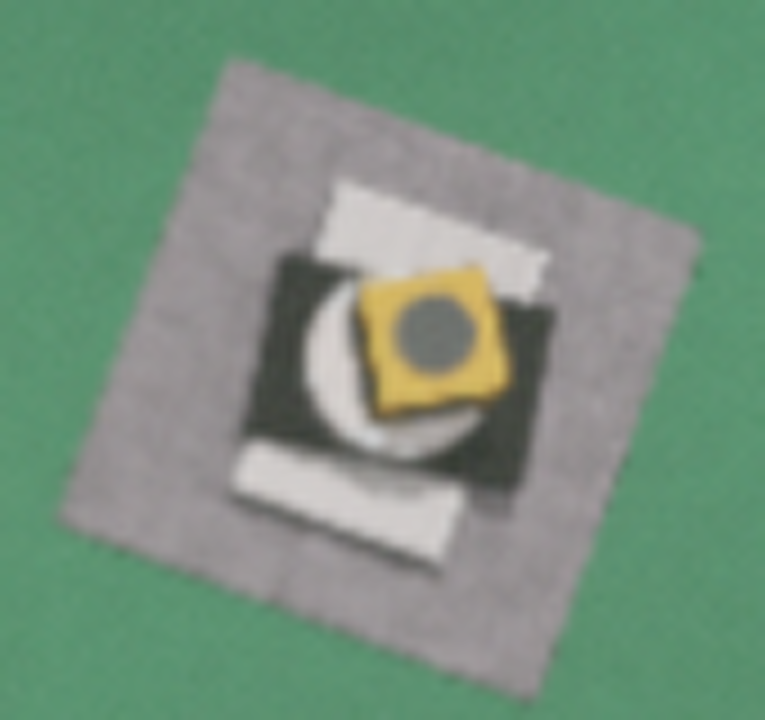

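View pics/c_scene.png

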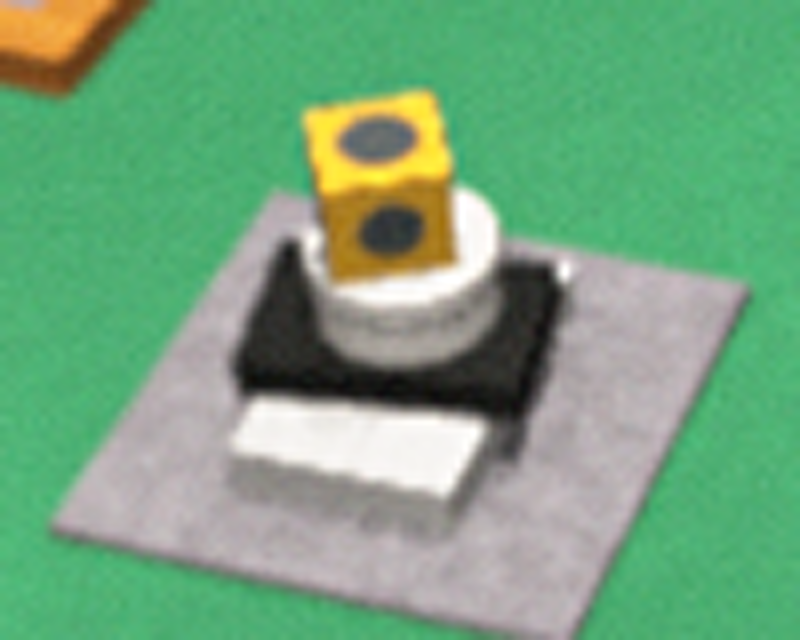

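Run:
```python
from h import *
t=load('top0');s=load('scene0')
a=[(t,185,112,65,78),(t,342,203,56,60),(t,130,200,46,50)]
ims=[]
for d,c,r,w,h in a:
    ims.append(cv2.resize(d['frame'][r:r+h,c:c+w,::-1],None,fx=7,fy=7,interpolation=cv2.INTER_CUBIC))
H=max(i.shape[0] for i in ims)
crop(t,185,112,65,78,7,'c1');crop(t,342,203,56,60,9,'c2');crop(t,130,200,46,50,9,'c3')
crop(s,270,200,90,68,8,'d1');crop(s,115,165,60,38,10,'d2');crop(s,340,162,52,34,10,'d3')
```

```text
(no output)
```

View pics/c1.png

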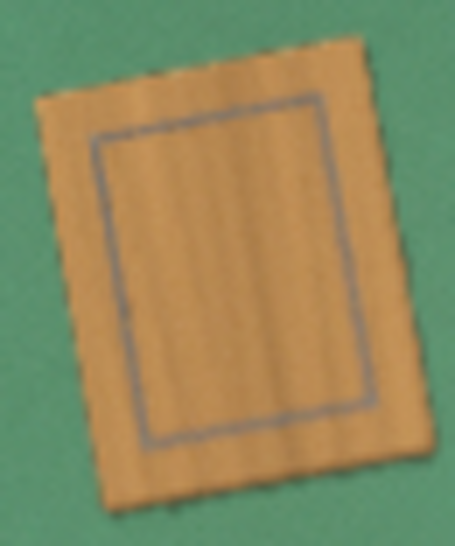

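View pics/c2.png

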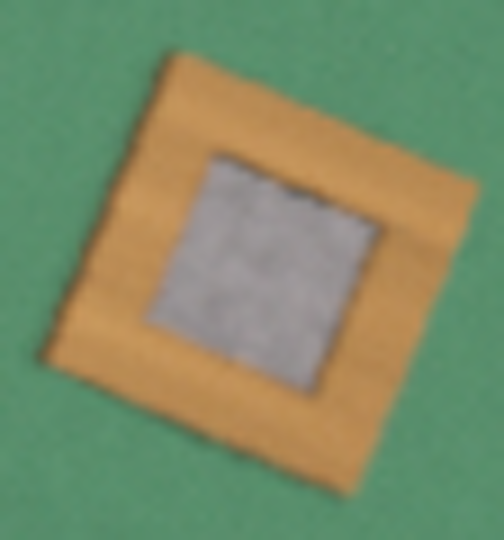

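View pics/c3.png

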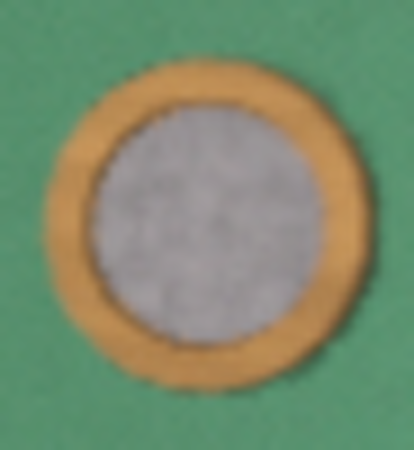

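View pics/d1.png

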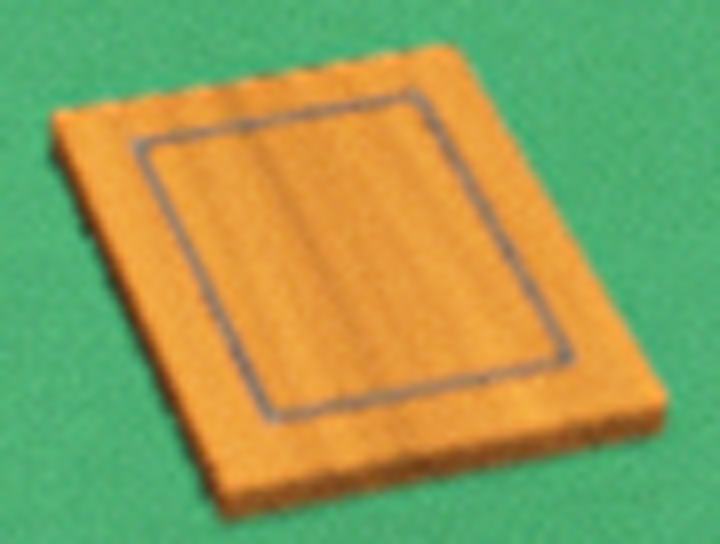

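View pics/d2.png

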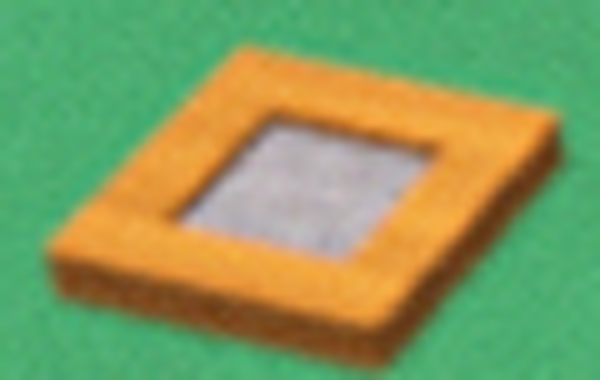

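View pics/d3.png

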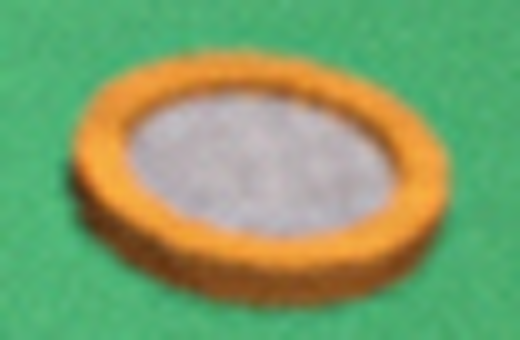

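```bash
cat > fit0.py <<'E'
from h import *
t=load('top0');s=load('scene0')
def rect(name,d,pts,c,r,f,z):
    P=unproj(d,full(pts,c,r,f),z)[:,:2]
    e=np.roll(P,-1,0)-P; L=np.linalg.norm(e,axis=1)*1000
    a=np.degrees(np.arctan2(e[:,1],e[:,0]))
    print(name,'ctr',P.mean(0).round(4),'L',L.round(1),'ang',((a+45)%90-45).round(1))
    return P
rect('cube T',t,[(358,290),(483,265),(512,385),(380,415)],275,110,9,.08)
rect('cube S',s,[(303,110),(435,90),(455,178),(322,195)],145,190,8,.08)
rect('cubebot S',s,[(330,283),(455,265)],145,190,8,.05)
rect('pad T',t,[(285,250),(555,303),(515,490),(243,438)],275,110,9,.03)
rect('pad S',s,[(290,235),(572,262),(520,410),(237,380)],145,190,8,.03)
rect('block T',t,[(338,178),(550,252),(442,562),(230,490)],275,110,9,.018)
P=rect('block S front',s,[(255,402),(490,425),(445,495),(230,455)],145,190,8,.018);print(P)
rect('mat T',t,[(232,55),(705,235),(535,702),(58,518)],275,110,9,.003)
rect('station T',t,[(37,98),(363,38),(436,452),(107,512)],185,112,7,.012)
rect('outl T',t,[(94,139),(320,97),(373,404),(148,445)],185,112,7,.012)
rect('station S',s,[(52,115),(458,45),(668,395),(222,492)],270,200,8,.012)
rect('outl S',s,[(140,145),(420,95),(572,358),(273,418)],270,200,8,.012)
rect('stand T',t,[(180,50),(482,186),(352,496),(44,360)],342,203,9,.013)
rect('rec T',t,[(213,153),(383,228),(316,393),(145,320)],342,203,9,.010)
rect('stand S',s,[(243,45),(562,118),(378,328),(48,252)],115,165,10,.013)
rect('rec S rim',s,[(275,108),(443,147),(350,260),(172,217)],115,165,10,.013)
# dish: ellipse extents
rect('dish T',t,[(207,56),(374,222),(207,392),(44,222)],130,200,9,.013)
th=np.linspace(0,2*np.pi,200)
def circ(name,d,box,c,r,f,z,R):
    from scipy.optimize import least_squares
    b=np.array(full([(box[0],box[1]),(box[2],box[3])],c,r,f)).ravel()
    def g(x):
        q=proj(d,np.c_[x[0]+R*np.cos(th),x[1]+R*np.sin(th),0*th+z]); return np.r_[q.min(0),q.max(0)]-b
    x0=unproj(d,(b[:2]+b[2:])/2,z)[0,:2]; o=least_squares(g,x0); print(name,o.x.round(4),o.fun.round(2))
circ('dish T',t,(43,55,375,392),130,200,9,.013,.042)
circ('dishS',s,(75,48,450,268),340,162,10,.013,.042)
circ('dish rec S',s,(128,88,402,240),340,162,10,.013,.031)
def circ2(name,d,pts,c,r,f,z,R):
    from scipy.optimize import least_squares
    P=unproj(d,full(pts,c,r,f),z)[:,:2]
    o=least_squares(lambda x:np.hypot(*(P-x).T)-R,P.mean(0)); print(name,o.x.round(4),(o.fun*1000).round(1))
circ2('tin T',t,[(303,360),(322,308),(320,415),(345,443),(395,460),(440,450),(478,420)],275,110,9,.05,.023)
circ2('tin S',s,[(500,235),(488,205),(460,187),(490,265),(455,295),(400,308),(350,298),(318,270),(303,235)],145,190,8,.05,.023)
E
python3 fit0.py
```

```text
cube T ctr [ 0.6428 -0.1197] L [29.8 28.9 31.6 29.7] ang [13.1 13.8 14.5 10.5]
cube S ctr [ 0.6436 -0.1176] L [31.1 33.7 30.3 32.5] ang [11.3 10.7  8.8 12.2]
cubebot S ctr [ 0.655  -0.1163] L [29.3 29.3] ang [10. 10.]
pad T ctr [ 0.6449 -0.1193] L [68.2 48.1 68.2 48.4] ang [ -9.7 -11.6  -9.4 -11.6]
pad S ctr [ 0.6484 -0.1157] L [70.6 53.5 68.  53.2] ang [-11.1 -11.6 -11.3  -8.8]
block T ctr [ 0.6473 -0.1187] L [56.5 83.8 55.8 84.4] ang [-18.  -18.5 -17.4 -18. ]
block S front ctr [ 0.6781 -0.1267] L [57.1 25.1 53.3 18.7] ang [-10.6 -22.  -17.  -13.2]
[[ 0.66245725 -0.15130934]
 [ 0.67294544 -0.09519806]
 [ 0.69623413 -0.10462245]
 [ 0.68062328 -0.1555736 ]]
mat T ctr [ 0.6487 -0.1191] L [130.2 129.2 129.4 129. ] ang [-19.7 -19.6 -19.8 -19.2]
station T ctr [0.6431 0.1076] L [109.5 139.4 108.4 139.7] ang [11.6 11.7 11.8 12.1]
outl T ctr [0.644  0.1081] L [ 75.7 103.3  74.3 103.3] ang [11.7 11.6 11.7 12.4]
station S ctr [0.6434 0.1108] L [109.7 136.6 110.3 139.3] ang [12.1 11.9 13.5 11.7]
outl S ctr [0.6423 0.1114] L [ 74.9 102.   74.5 102.3] ang [12.3 11.9 12.6 12.1]
stand T ctr [ 0.4653 -0.2419] L [83.8 84.2 84.6 84.5] ang [-22.7 -22.6 -22.4 -23.2]
rec T ctr [ 0.465  -0.2425] L [47.1 44.7 47.  45.2] ang [-22.3 -21.9 -21.7 -21.7]
stand S ctr [ 0.4644 -0.2394] L [85.5 83.4 83.7 85.7] ang [-23.7 -22.5 -22.2 -21.3]
rec S rim ctr [ 0.4644 -0.2389] L [44.6 44.8 46.1 44.9] ang [-23.6 -20.1 -23.4 -22.1]
dish T ctr [0.4708 0.2512] L [60.4 60.4 60.5 59.4] ang [-42.  -43.  -42.9 -43.1]
dish T [0.4707 0.251 ] [ 0.45  0.19 -0.44 -0.19]
dishS [0.4688 0.2545] [ 0.01  0.35 -0.01 -0.3 ]
dish rec S [0.4716 0.2544] [-0.16 -0.33  0.16  0.29]
tin T [ 0.6422 -0.1161] [ 0.1  0.  -0.3  0.2  0.1 -0.2  0.1]
tin S [ 0.6434 -0.1144] [-0.4  0.1  0.3 -0.3  0.7  0.8 -0.2 -1.3  1.4]
```

```bash
cat > plan.py <<'E'
import sys,numpy as np
from bench import robot
def wrap(a): return (a+90)%180-90
s=robot.sense(); R=np.array(s['eef_rot']); p=np.array(s['ee_pos'])
psi=np.degrees(np.arctan2(R[1,1],R[0,1]))
print('t',round(s['t'],2),'pos',p.round(4),'psi',psi.round(2),'tilt',R[:2,2].round(4),'q6',np.round(s['q'][5],1),'F',np.round(s['ft_force'],1),'w',round(s['gripper_width']*94,1))
a=[float(v) for v in sys.argv[1:]]
if a:
    d=R.T@(np.array(a[:3])-p)
    turn=-wrap(a[3]-psi)
    print('shift',d.round(4),'turn',turn.round(2),'dist',np.linalg.norm(d).round(3))
E
python3 plan.py .643 -.1185 .15 102
```

```text
t 0.1 pos [0.2563 0.5968 0.2045] psi 66.75 tilt [-0.0009 -0.0014] q6 -10.0 F [-0.1 -0.3 -0.4] w 94.1
shift [-0.6377 -0.5044  0.0552] turn -35.25 dist 0.815
```

>>> move_arm(commands=[[-0.0375,-0.0297,0.003,-3],[-0.075,-0.0594,0.006,-6],[-0.1125,-0.089,0.01,-9],[-0.15,-0.1187,0.013,-12],[-0.1875,-0.1484,0.016,-15],[-0.225,-0.178,0.019,-18],[-0.2626,-0.2077,0.022,-21],[-0.3,-0.2374,0.026,-24],[-0.3376,-0.267,0.03,-27],[-0.375,-0.2967,0.034,-30],[-0.4126,-0.3264,0.038,-33],[-0.45,-0.356,0.042,-35.25]], fingers=1, squeeze=20)

```text
t: 1.3
ee_pos: [0.5298, 0.0906, 0.1631]
eef_rot: [[-0.978, -0.209, -0.0], [-0.209, 0.978, 0.0], [0.0, 0.0, -1.0]]
ft_force: [-0.1, 0.4, -0.4]
gripper_width: 0.997
```

```bash
python3 plan.py .643 -.1185 .15 102
```

```text
t 1.3 pos [0.5298 0.0906 0.1631] psi 102.09 tilt [-0.0003  0.0001] q6 -104.5 F [-0.1  0.4 -0.4] w 93.7
shift [-0.0669 -0.2282  0.013 ] turn 0.09 dist 0.238
```

>>> move_arm(commands=[[-0.0134,-0.0456,0.002,0],[-0.0268,-0.0913,0.005,0],[-0.04,-0.137,0.008,0],[-0.0535,-0.1826,0.01,0],[-0.062,-0.215,0.012,0],[-0.0669,-0.2282,0.013,0],[-0.0669,-0.2282,0.013,0],[-0.0669,-0.2282,0.013,0]])

```text
t: 2.1
ee_pos: [0.6418, -0.1155, 0.1501]
eef_rot: [[-0.978, -0.209, -0.001], [-0.209, 0.978, 0.001], [0.001, 0.001, -1.0]]
ft_force: [0.7, 0.5, 0.1]
gripper_width: 0.999
```

```bash
python3 plan.py .643 -.1185 .058 102
python3 - <<'E'
from bench import robot
import pickle
from h import *
for n in('scene','top'):
    d=robot.snapshot(n); pickle.dump(d,open(f'pics/{n}1.pkl','wb'))
t=load('top1');s=load('scene1')
crop(t,260,90,110,100,6,'e_top');crop(s,130,120,130,120,5,'e_scene')
E
```

```text
t 2.1 pos [ 0.6418 -0.1155  0.1501] psi 102.04 tilt [-0.0011  0.0008] q6 -122.2 F [0.7 0.5 0.1] w 93.9
shift [-0.0006 -0.0033  0.0921] turn 0.04 dist 0.092
```

View pics/e_top.png

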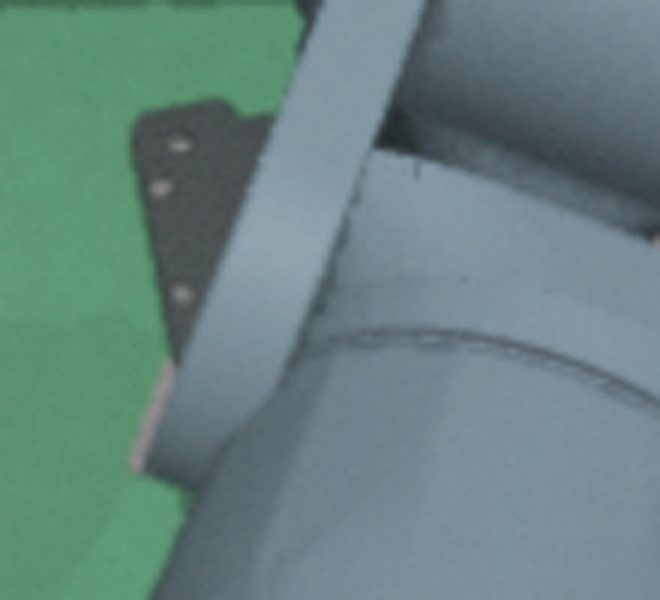

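View pics/e_scene.png

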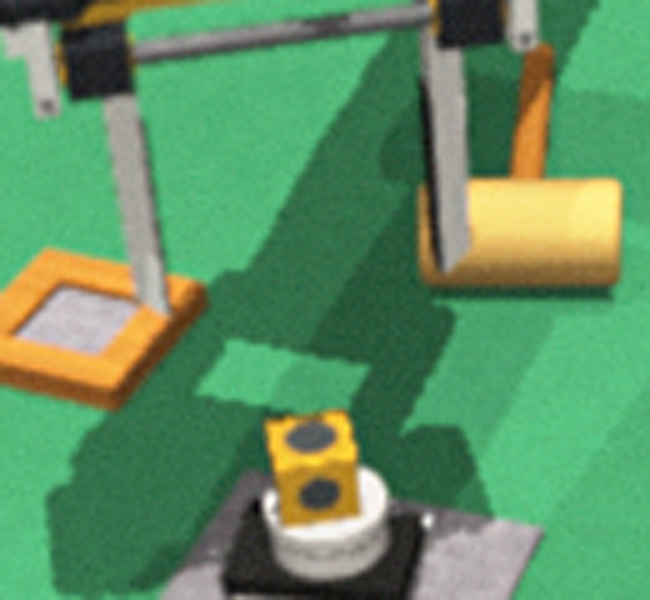

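```bash
python3 - <<'E'
from h import *
s=load('scene1')
p=np.array([.6418,-.1155,.1501]); psi=np.radians(102.04); y=np.array([np.cos(psi),np.sin(psi),0]);x=np.array([np.sin(psi),-np.cos(psi),0])
im=cv2.resize(s['frame'][120:240,130:260,::-1],None,fx=5,fy=5,interpolation=cv2.INTER_CUBIC)
for sg in(-1,1):
  for h in (0,.04):
   for e in(.047,.0595):
    for w in (-.008,.008):
      q=proj(s,p+sg*e*y+w*x+[0,0,h])[0]; c=((q-[130,120]+.5)*5-.5).round().astype(int); print(sg,h,e,w,c); cv2.circle(im,tuple(int(v) for v in c),3,(0,0,255),-1)
cv2.imwrite('pics/e2.png',im[:400])
E
python3 plan.py .643 -.1185 .058 102
```

```text
-1 0 0.047 -0.008 [165 287]
-1 0 0.047 0.008 [170 312]
-1 0 0.0595 -0.008 [130 292]
-1 0 0.0595 0.008 [134 318]
-1 0.04 0.047 -0.008 [151 191]
-1 0.04 0.047 0.008 [156 216]
-1 0.04 0.0595 -0.008 [115 196]
-1 0.04 0.0595 0.008 [119 221]
1 0 0.047 -0.008 [428 247]
1 0 0.047 0.008 [436 272]
1 0 0.0595 -0.008 [462 242]
1 0 0.0595 0.008 [471 267]
1 0.04 0.047 -0.008 [421 152]
1 0.04 0.047 0.008 [429 176]
1 0.04 0.0595 -0.008 [456 147]
1 0.04 0.0595 0.008 [465 171]
t 2.2 pos [ 0.6418 -0.115   0.1505] psi 102.1 tilt [-0.0005  0.0004] q6 -122.2 F [0.4 0.6 0.3] w 93.7
shift [-0.0004 -0.0037  0.0925] turn 0.1 dist 0.093
```

View pics/e2.png

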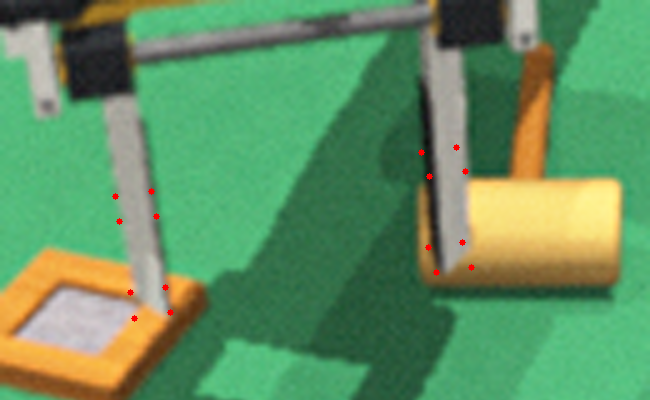

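>>> move_arm(commands=[[0,-0.0015,0.02,0],[0,-0.003,0.045,0],[-0.0005,-0.003,0.07,0],[-0.0005,-0.003,0.085,0],[-0.0005,-0.003,0.0925,0],[-0.0005,-0.003,0.0925,0],[-0.0005,-0.003,0.0925,0],[-0.0005,-0.003,0.0925,0]])

```text
t: 3.0
ee_pos: [0.6445, -0.1199, 0.0595]
eef_rot: [[-0.978, -0.208, 0.002], [-0.208, 0.978, -0.001], [-0.002, -0.001, -1.0]]
ft_force: [0.2, 0.4, 1.5]
gripper_width: 1.001
```

```bash
python3 plan.py .643 -.1178 .058 102
cat > snap.py <<'E'
import sys
from bench import robot
import pickle
from h import *
k=sys.argv[1]
for n in('scene','top'):
    d=robot.snapshot(n); pickle.dump(d,open(f'pics/{n}{k}.pkl','wb'))
E
python3 snap.py 2;  python3 -c "
from h import *
crop(load('scene2'),130,170,120,100,6,'f')"
```

```text
t 3.0 pos [ 0.6445 -0.1199  0.0595] psi 102.01 tilt [ 0.0024 -0.0009] q6 -122.4 F [0.2 0.4 1.5] w 94.1
shift [0.001  0.0024 0.0015] turn 0.01 dist 0.003
```

View pics/f.png

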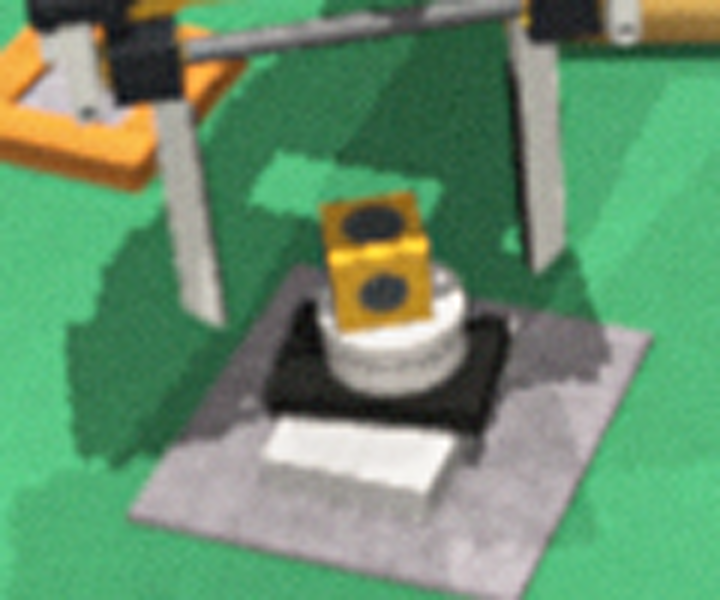

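```bash
for i in 1 2 3; do python3 plan.py .643 -.1178 .058 102; python3 -c "
from bench import robot
robot.snapshot('top')"; done
```

```text
t 3.1 pos [ 0.6443 -0.1199  0.0592] psi 102.0 tilt [ 0.0019 -0.0007] q6 -122.4 F [-0.1  0.2  0.4] w 94.1
shift [0.0008 0.0023 0.0012] turn -0.0 dist 0.003
t 3.15 pos [ 0.6441 -0.1199  0.0589] psi 101.99 tilt [ 0.0015 -0.0005] q6 -122.4 F [-0.4 -0.1  1.3] w 93.9
shift [0.0006 0.0022 0.0009] turn -0.01 dist 0.002
t 3.2 pos [ 0.6439 -0.1198  0.0587] psi 101.99 tilt [ 0.0011 -0.0004] q6 -122.4 F [ 0.8  0.3 -1.1] w 94.2
shift [0.0005 0.0022 0.0007] turn -0.01 dist 0.002
```

>>> move_arm(commands=[[0,0.002,0.0005,0],[0,0.002,0.0005,0],[0,0.002,0.0005,0],[0,0.002,0.0005,0]])

```text
t: 3.65
ee_pos: [0.6431, -0.1177, 0.0574]
eef_rot: [[-0.978, -0.208, -0.0], [-0.208, 0.978, 0.0], [0.0, 0.0, -1.0]]
ft_force: [0.3, -0.5, 1.0]
gripper_width: 0.998
```

>>> move_arm(commands=[[0,0,0,0],[0,0,0,0],[0,0,0,0],[0,0,0,0],[0,0,0,0],[0,0,0,0],[0,0,0,0],[0,0,0,0],[0,0,0,0],[0,0,0,0],[0,0,0,0],[0,0,0,0]], fingers=-1, squeeze=20)

```text
t: 4.85
ee_pos: [0.6432, -0.1178, 0.0575]
eef_rot: [[-0.978, -0.208, 0.0], [-0.208, 0.978, -0.0], [-0.0, -0.0, -1.0]]
ft_force: [-0.3, -1.3, 0.0]
gripper_width: 0.322
```

```bash
python3 plan.py .643 -.1178 .158 102; python3 snap.py 3;  python3 -c "
from h import *
crop(load('scene3'),130,170,120,100,6,'f3')"
```

```text
t 4.85 pos [ 0.6432 -0.1178  0.0575] psi 102.0 tilt [ 0.0002 -0.0002] q6 -122.3 F [-0.3 -1.3  0. ] w 30.3
shift [ 1.000e-04 -0.000e+00 -1.005e-01] turn 0.0 dist 0.101
```

View pics/f3.png

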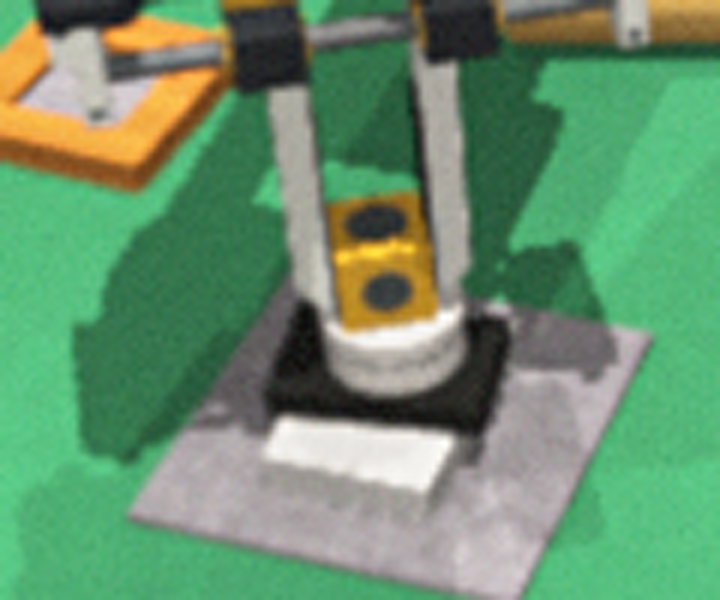

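>>> move_arm(commands=[[0,0,-0.008,0],[0,0,-0.025,0],[0,0,-0.05,0],[0,0,-0.075,0],[0,0,-0.09,0],[0,0,-0.09,0],[0,0,-0.09,0]])

```text
t: 5.65
ee_pos: [0.6428, -0.1175, 0.1472]
eef_rot: [[-0.978, -0.208, -0.0], [-0.208, 0.978, 0.0], [0.0, 0.0, -1.0]]
ft_force: [0.6, -0.2, -2.0]
gripper_width: 0.314
```

```bash
python3 plan.py .4645 -.2393 .12 67.6
```

```text
t 5.65 pos [ 0.6428 -0.1175  0.1472] psi 102.0 tilt [-0.0004  0.0002] q6 -122.3 F [ 0.6 -0.2 -2. ] w 29.5
shift [ 0.1997 -0.082   0.0273] turn 34.4 dist 0.218
```

>>> move_arm(commands=[[0.015,-0.006,0.001,2],[0.045,-0.018,0.003,7],[0.08,-0.033,0.006,13],[0.115,-0.047,0.01,20],[0.15,-0.062,0.015,26],[0.175,-0.072,0.02,31],[0.192,-0.079,0.025,34.4],[0.1997,-0.082,0.027,34.4],[0.1997,-0.082,0.027,34.4],[0.1997,-0.082,0.027,34.4],[0.1997,-0.082,0.027,34.4]])

```text
t: 6.75
ee_pos: [0.4655, -0.239, 0.1206]
eef_rot: [[-0.925, 0.38, 0.0], [0.38, 0.925, -0.0], [-0.0, 0.0, -1.0]]
ft_force: [0.0, -0.2, -1.3]
gripper_width: 0.315
```

```bash
python3 snap.py 4; python3 plan.py .4645 -.2393 .018 67.6;  python3 -c "
from h import *
crop(load('scene4'),85,110,120,100,6,'f4')"
```

```text
t 6.85 pos [ 0.4655 -0.239   0.1207] psi 67.68 tilt [ 0.0004 -0.0002] q6 -107.3 F [ 0.6 -0.1 -2.4] w 29.9
shift [ 0.0009 -0.0006  0.1027] turn 0.08 dist 0.103
```

View pics/f4.png

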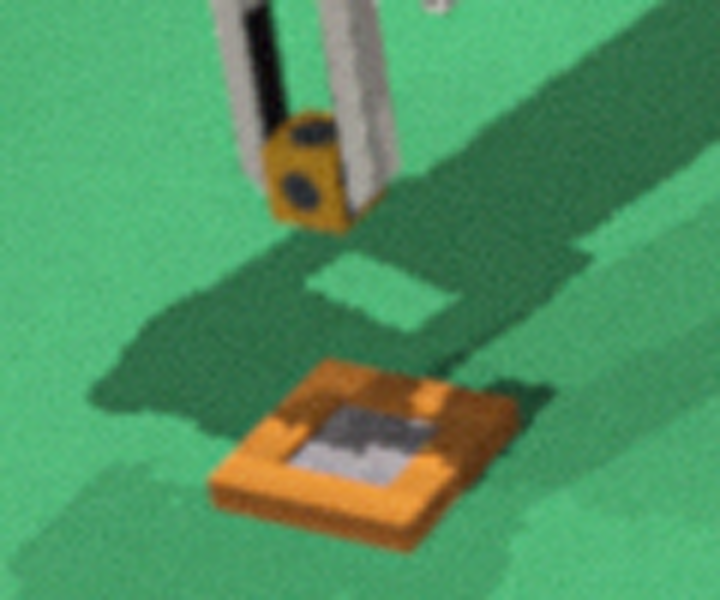

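>>> move_arm(commands=[[0.0009,-0.0006,0.015,0],[0.0009,-0.0006,0.04,0],[0.0009,-0.0006,0.065,0],[0.0009,-0.0006,0.085,0],[0.0009,-0.0006,0.095,0],[0.0009,-0.0006,0.098,0],[0.0009,-0.0006,0.098,0],[0.0009,-0.0006,0.098,0],[0.0009,-0.0006,0.098,0],[0.0009,-0.0006,0.098,0]])

```text
t: 7.85
ee_pos: [0.4643, -0.24, 0.0233]
eef_rot: [[-0.925, 0.381, 0.001], [0.381, 0.925, -0.001], [-0.002, -0.001, -1.0]]
ft_force: [-0.0, 1.0, -2.5]
gripper_width: 0.32
```

```bash
python3 plan.py .4645 -.2393 .0155 67.6
```

```text
t 7.85 pos [ 0.4643 -0.24    0.0233] psi 67.6 tilt [ 0.0013 -0.0011] q6 -107.4 F [-0.   1.  -2.5] w 30.1
shift [0.0001 0.0008 0.0078] turn 0.0 dist 0.008
```

>>> move_arm(commands=[[0,0.0006,0.003,0],[0,0.0006,0.005,0],[0,0.0006,0.0068,0],[0,0.0006,0.0068,0],[0,0.0006,0.0068,0],[0,0.0006,0.0068,0]])

```text
t: 8.45
ee_pos: [0.4639, -0.239, 0.0156]
eef_rot: [[-0.925, 0.381, -0.0], [0.381, 0.925, 0.0], [0.0, 0.0, -1.0]]
ft_force: [0.1, -0.2, -1.8]
gripper_width: 0.317
```

```bash
python3 plan.py .4645 -.2393 .0155 67.6
```

```text
t 8.45 pos [ 0.4639 -0.239   0.0156] psi 67.6 tilt [-0.0002  0.0001] q6 -107.3 F [ 0.1 -0.2 -1.8] w 29.8
shift [-0.0007 -0.      0.0001] turn -0.0 dist 0.001
```

>>> move_arm(commands=[[0,0,0.0006,0],[0,0,0.001,0],[0,0,0.001,0],[0,0,0.001,0]])

```text
t: 8.85
ee_pos: [0.464, -0.2391, 0.0154]
eef_rot: [[-0.925, 0.381, -0.001], [0.381, 0.925, 0.0], [0.001, 0.0, -1.0]]
ft_force: [-3.5, 2.5, 6.1]
gripper_width: 0.32
```

Contact. Release by opening partially, then lift.

>>> move_arm(commands=[[0,0,0,0],[0,0,0,0],[0,0,0,0],[0,0,0,0],[0,0,-0.01,0],[0,0,-0.03,0],[0,0,-0.06,0],[0,0,-0.1,0],[0,0,-0.13,0],[0,0,-0.14,0]], fingers=1)

```text
t: 9.85
ee_pos: [0.4658, -0.2405, 0.1591]
eef_rot: [[-0.925, 0.381, 0.006], [0.381, 0.925, -0.005], [-0.007, -0.002, -1.0]]
ft_force: [-0.9, -0.1, 0.5]
gripper_width: 0.997
```

```bash
python3 snap.py 5; python3 plan.py .643 -.115 .12 -10.5;  python3 -c "
from h import *
crop(load('scene5'),85,140,150,120,5,'f5')
crop(load('top5'),275,110,85,80,9,'f5t')"
```

```text
t 9.95 pos [ 0.4648 -0.2397  0.1564] psi 67.6 tilt [ 0.0028 -0.0023] q6 -107.3 F [-0.3  0.1 -0.5] w 94.4
shift [-0.1171  0.1832  0.0366] turn 78.1 dist 0.221
```

View pics/f5.png

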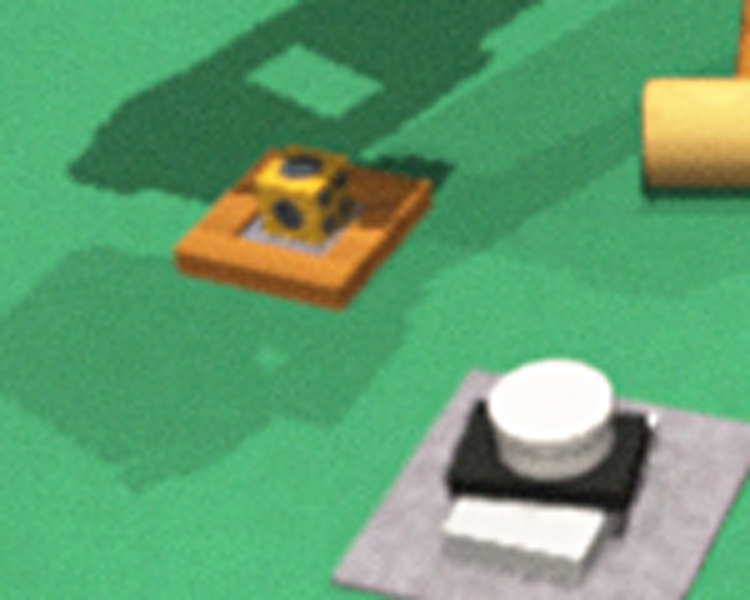

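View pics/f5t.png

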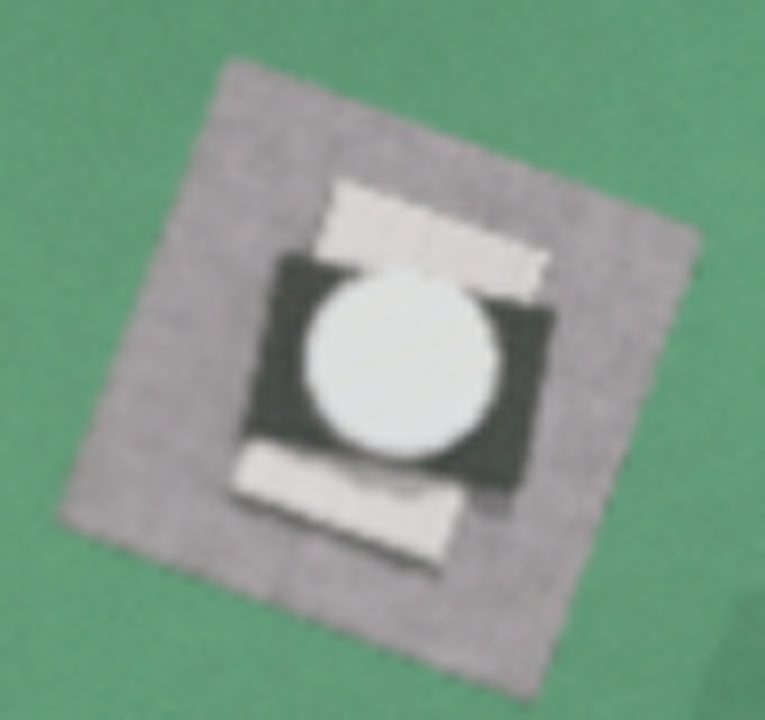

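```bash
sed -n '/^th=/,/^circ(.dish T/p' fit0.py | head -n -1 > circ.py
cat > g.py <<'E'
from h import *
exec(open('circ.py').read())
t=load('top5');s=load('scene5')
circ('tin T',t,(303,268,499,460),275,110,9,.05,.023)
circ('tin S',s,(488,360,613,451),85,140,5,.05,.023)
E
python3 g.py; python3 plan.py .643 -.115 .12 67.6
```

```text
tin T [ 0.6425 -0.1167] [ 0.31  0.21 -0.31 -0.21]
tin S [ 0.6458 -0.1149] [ 0.25  1.28 -0.25 -1.16]
t 9.95 pos [ 0.4648 -0.2397  0.1564] psi 67.6 tilt [ 0.0028 -0.0023] q6 -107.3 F [-0.3  0.1 -0.5] w 94.4
shift [-0.1171  0.1832  0.0366] turn 0.0 dist 0.221
```

>>> move_arm(commands=[[-0.02,0.032,0,0],[-0.045,0.07,0.005,0],[-0.068,0.107,0.015,0],[-0.09,0.142,0.025,0],[-0.107,0.168,0.032,0],[-0.1171,0.1832,0.0366,0],[-0.1171,0.1832,0.0366,0],[-0.1171,0.1832,0.0366,0],[-0.1171,0.1832,0.0366,0],[-0.1171,0.1832,0.0366,0],[-0.1171,0.1832,0.0366,0],[-0.1171,0.1832,0.0366,0]])

```text
t: 11.15
ee_pos: [0.6419, -0.1148, 0.1184]
eef_rot: [[-0.924, 0.382, 0.0], [0.382, 0.924, -0.0], [-0.0, -0.0, -1.0]]
ft_force: [-0.1, -0.4, 0.2]
gripper_width: 1.001
```

```bash
python3 plan.py .643 -.1148 .038 67.6
```

```text
t 11.15 pos [ 0.6419 -0.1148  0.1184] psi 67.56 tilt [ 0.0004 -0.0002] q6 -87.6 F [-0.1 -0.4  0.2] w 94.1
shift [-0.001   0.0004  0.0804] turn -0.04 dist 0.08
```

>>> move_arm(commands=[[-0.001,0,0.02,0],[-0.001,0,0.045,0],[-0.001,0,0.065,0],[-0.001,0,0.076,0],[-0.001,0,0.079,0],[-0.001,0,0.079,0],[-0.001,0,0.079,0],[-0.001,0,0.079,0],[-0.001,0,0.079,0],[-0.001,0,0.079,0]])

```text
t: 12.15
ee_pos: [0.6433, -0.1147, 0.0396]
eef_rot: [[-0.925, 0.381, 0.001], [0.381, 0.925, -0.0], [-0.001, 0.0, -1.0]]
ft_force: [-0.7, -1.3, -1.3]
gripper_width: 1.0
```

```bash
python3 plan.py .643 -.1148 .038 67.6
```

```text
t 12.15 pos [ 0.6433 -0.1147  0.0396] psi 67.6 tilt [ 0.0008 -0.0002] q6 -87.6 F [-0.7 -1.3 -1.3] w 94.0
shift [ 0.0002 -0.0002  0.0016] turn 0.0 dist 0.002
```

>>> move_arm(commands=[[0,0,0.001,0],[0,0,0.001,0],[0,0,0.001,0],[0,0,0.001,0],[0,0,0.001,0],[0,0,0.001,0],[0,0,0.001,0],[0,0,0.001,0],[0,0,0.001,0],[0,0,0.001,0],[0,0,0.001,0],[0,0,0.001,0]], fingers=-1, squeeze=12)

```text
t: 13.35
ee_pos: [0.643, -0.1147, 0.038]
eef_rot: [[-0.925, 0.381, -0.0], [0.381, 0.925, -0.0], [0.0, -0.0, -1.0]]
ft_force: [-0.7, 0.2, -0.4]
gripper_width: 0.484
```

```bash
python3 plan.py .643 -.1148 .12 67.6;python3 snap.py 6;   python3 -c "
from h import *
crop(load('scene6'),130,170,120,100,6,'f6')"
```

```text
t 13.35 pos [ 0.643  -0.1147  0.038 ] psi 67.6 tilt [-0.     -0.0001] q6 -87.6 F [-0.7  0.2 -0.4] w 45.5
shift [-0.0001 -0.0001 -0.082 ] turn 0.0 dist 0.082
```

View pics/f6.png

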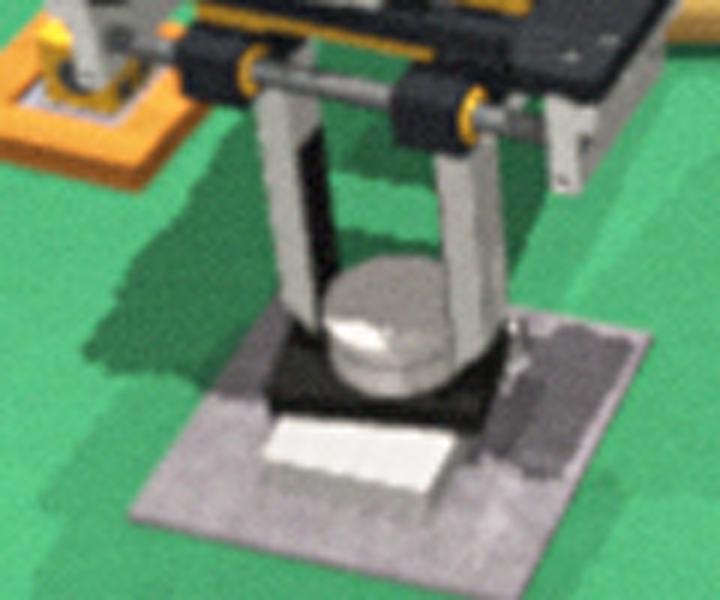

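>>> move_arm(commands=[[0,0,-0.004,0],[0,0,-0.012,0],[0,0,-0.03,0],[0,0,-0.055,0],[0,0,-0.08,0],[0,0,-0.1,0],[0,0,-0.107,0],[0,0,-0.107,0],[0,0,-0.107,0]])

```text
t: 14.35
ee_pos: [0.6425, -0.1145, 0.1445]
eef_rot: [[-0.925, 0.381, -0.001], [0.381, 0.925, 0.0], [0.001, -0.0, -1.0]]
ft_force: [-0.0, -0.9, -0.5]
gripper_width: 0.483
```

```bash
python3 plan.py .4705 .2535 .145 67.6;python3 snap.py 7;   python3 -c "
from h import *
crop(load('scene7'),130,140,120,100,6,'f7')"
```

```text
t 14.35 pos [ 0.6425 -0.1145  0.1445] psi 67.6 tilt [-0.001   0.0004] q6 -87.6 F [-0.  -0.9 -0.5] w 45.4
shift [ 2.992e-01  2.747e-01 -2.000e-04] turn -0.0 dist 0.406
```

View pics/f7.png

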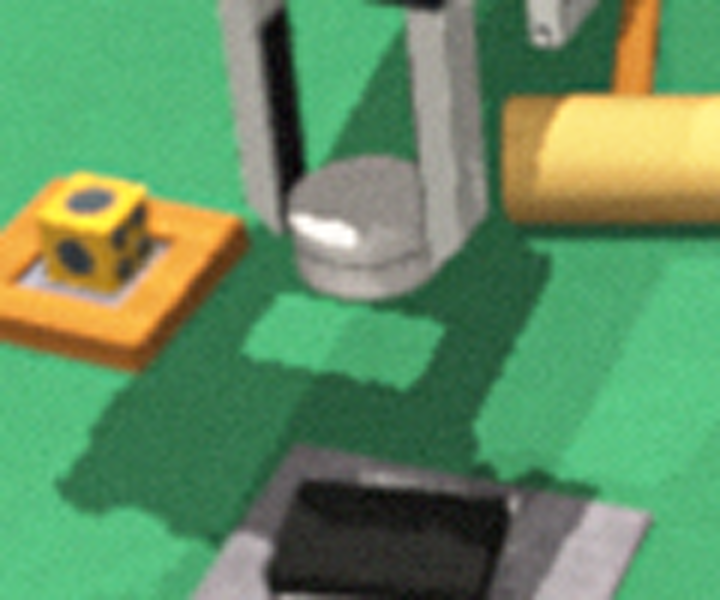

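Tin is held level. Carry to the dish.

>>> move_arm(commands=[[0.01,0.009,0,0],[0.033,0.03,0,0],[0.063,0.058,0,0],[0.095,0.087,0,0],[0.127,0.117,0,0],[0.16,0.147,0,0],[0.192,0.176,0,0],[0.224,0.206,0,0],[0.254,0.233,0,0],[0.28,0.257,0,0],[0.294,0.27,0,0],[0.2992,0.2747,0,0]])

```text
t: 15.65
ee_pos: [0.469, 0.255, 0.1444]
eef_rot: [[-0.926, 0.378, -0.001], [0.378, 0.926, -0.0], [0.001, -0.001, -1.0]]
ft_force: [-1.0, -0.1, -0.9]
gripper_width: 0.484
```

>>> move_arm(commands=[[0,0,0,0],[0,0,0,0],[0,0,0,0],[0,0,0,0]])

```text
t: 16.05
ee_pos: [0.4715, 0.2525, 0.145]
eef_rot: [[-0.924, 0.382, -0.0], [0.382, 0.924, -0.0], [0.0, -0.0, -1.0]]
ft_force: [-0.9, 0.6, -0.8]
gripper_width: 0.486
```

```bash
python3 plan.py .4705 .2535 .025 67.6;python3 snap.py 8;   python3 -c "
from h import *
crop(load('scene8'),320,90,120,110,6,'f8')"
```

```text
t 16.05 pos [0.4715 0.2525 0.145 ] psi 67.51 tilt [-0.0001 -0.0001] q6 -51.5 F [-0.9  0.6 -0.8] w 45.6
shift [0.0013 0.0006 0.12  ] turn -0.09 dist 0.12
```

View pics/f8.png

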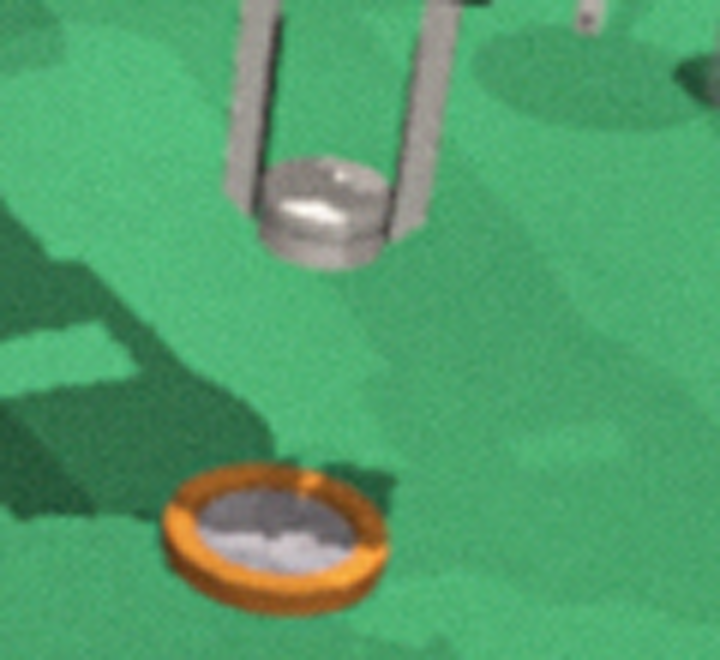

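>>> move_arm(commands=[[0.001,0.0006,0.006,0],[0.001,0.0006,0.025,0],[0.001,0.0006,0.05,0],[0.001,0.0006,0.075,0],[0.001,0.0006,0.095,0],[0.001,0.0006,0.11,0],[0.001,0.0006,0.118,0],[0.001,0.0006,0.12,0],[0.001,0.0006,0.12,0],[0.001,0.0006,0.12,0],[0.001,0.0006,0.12,0],[0.001,0.0006,0.12,0]])

```text
t: 17.35
ee_pos: [0.4708, 0.2544, 0.0257]
eef_rot: [[-0.925, 0.381, 0.001], [0.381, 0.925, 0.0], [-0.001, 0.001, -1.0]]
ft_force: [0.6, -0.8, -0.3]
gripper_width: 0.482
```

```bash
python3 plan.py .4705 .2535 .016 67.6
```

```text
t 17.35 pos [0.4708 0.2544 0.0257] psi 67.6 tilt [0.0012 0.0004] q6 -51.4 F [ 0.6 -0.8 -0.3] w 45.4
shift [-0.0001 -0.0009  0.0097] turn 0.0 dist 0.01
```

>>> move_arm(commands=[[0,-0.0005,0.003,0],[0,-0.0005,0.006,0],[0,-0.0005,0.0085,0],[0,-0.0005,0.0088,0],[0,-0.0005,0.0088,0],[0,-0.0005,0.0088,0],[0,-0.0005,0.0088,0]])

```text
t: 18.05
ee_pos: [0.4701, 0.2538, 0.0162]
eef_rot: [[-0.925, 0.381, -0.0], [0.381, 0.925, 0.0], [0.0, -0.0, -1.0]]
ft_force: [0.3, 0.2, -0.3]
gripper_width: 0.482
```

```bash
python3 plan.py .4705 .2535 .016 67.6
```

```text
t 18.05 pos [0.4701 0.2538 0.0162] psi 67.6 tilt [-0.  0.] q6 -51.4 F [ 0.3  0.2 -0.3] w 45.3
shift [-0.0005 -0.0001  0.0002] turn -0.0 dist 0.001
```

>>> move_arm(commands=[[0,0,0.0005,0],[0,0,0.001,0],[0,0,0.001,0],[0,0,0.001,0]])

```text
t: 18.45
ee_pos: [0.4703, 0.2538, 0.0158]
eef_rot: [[-0.925, 0.381, -0.0], [0.381, 0.925, -0.0], [0.0, -0.0, -1.0]]
ft_force: [-1.4, -1.5, 5.1]
gripper_width: 0.483
```

>>> move_arm(commands=[[0,0,0,0],[0,0,0,0],[0,0,0,0],[0,0,0,0],[0,0,0,0],[0,0,-0.01,0],[0,0,-0.03,0],[0,0,-0.06,0],[0,0,-0.1,0],[0,0,-0.13,0],[0,0,-0.14,0]], fingers=1)

```text
t: 19.55
ee_pos: [0.4723, 0.2545, 0.1598]
eef_rot: [[-0.925, 0.381, 0.007], [0.381, 0.925, 0.002], [-0.006, 0.005, -1.0]]
ft_force: [0.5, 1.1, -0.4]
gripper_width: 0.999
```

```bash
python3 snap.py 9; python3 plan.py .645 -.117 .12 -10.5;  python3 -c "
from h import *
crop(load('scene9'),320,150,100,80,5,'f9')
crop(load('scene9'),145,190,100,80,8,'f9s')
crop(load('top9'),275,110,85,80,9,'f9t')"
```

```text
t 19.65 pos [0.4711 0.2541 0.157 ] psi 67.6 tilt [0.0035 0.001 ] q6 -51.4 F [-1.   0.2 -0.6] w 93.9
shift [-0.302  -0.2769  0.0372] turn 78.1 dist 0.411
```

View pics/f9.png

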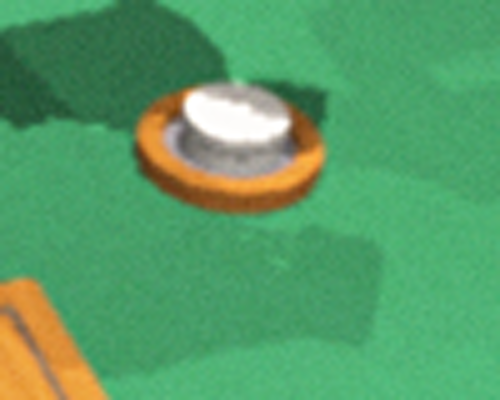

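View pics/f9s.png

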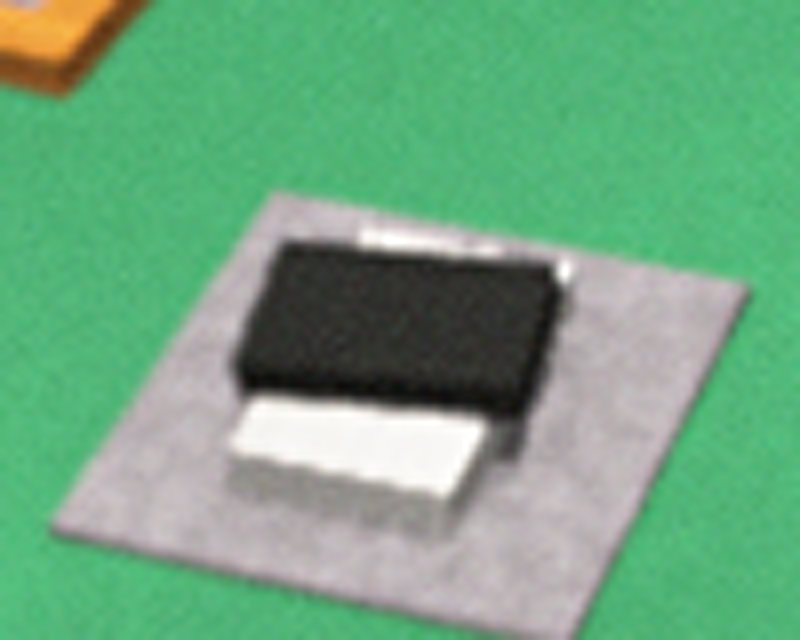

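View pics/f9t.png

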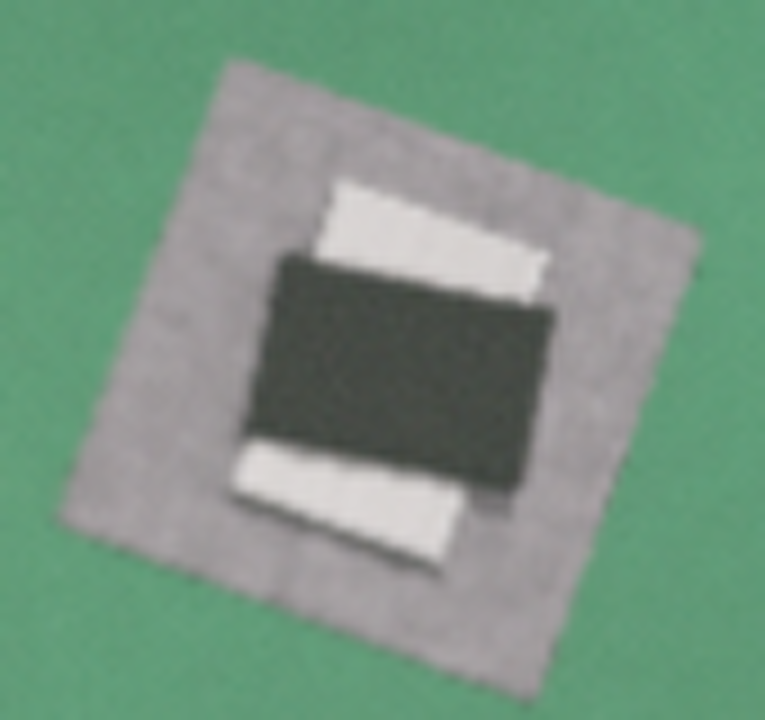

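```bash
cat > sil.py <<'E'
from h import *
from scipy.optimize import minimize
def box(x,y,yaw,z0,L,W,H):
    c,s=np.cos(yaw),np.sin(yaw); P=[]
    for a in(-L/2,L/2):
        for b in(-W/2,W/2):
            for h in(z0,z0+H): P.append((x+c*a-s*b,y+s*a+c*b,h))
    return np.array(P)
def render(d,P,roi,S=8,blur=.6):
    c,r,w,h=roi; q=proj(d,P); q=(q-[c,r]+.5)*S-.5
    hull=cv2.convexHull(q.astype(np.float32)).reshape(-1,2)
    im=np.zeros((h*S,w*S),np.uint8); cv2.fillConvexPoly(im,np.round(hull*16).astype(np.int32),255,cv2.LINE_AA,4)
    im=cv2.GaussianBlur(im,(0,0),blur*S)
    return cv2.resize(im,(w,h),interpolation=cv2.INTER_AREA)/255.
def fit(d,m,roi,x0,z0,L,W,H,weight=None):
    f=lambda p:(((render(d,box(p[0],p[1],p[2],z0,L,W,H),roi)-m)**2)*(1 if weight is None else weight)).sum()
    best=None
    o=minimize(f,x0,method='Nelder-Mead',options=dict(initial_simplex=np.array([x0]+[np.array(x0)+e for e in np.diag([.004,.004,.08])]),xatol=1e-5,fatol=1e-4))
    return o
E
cat > g2.py <<'E'
from sil import *
import sys
k=sys.argv[1]
for n,roi in(('top',(295,130,50,42)),('scene',(168,212,55,35))):
    d=load(n+k); c,r,w,h=roi
    v=d['frame'][r:r+h,c:c+w].max(2).astype(float)
    print(n,'dark',np.percentile(v,5),'bg',np.percentile(v,50))
    lo=np.percentile(v,5);m=np.clip((150-v)/(150-lo),0,1)
    o=fit(d,m,roi,[.645,-.117,np.radians(79.5)],.018,.07,.046,.012)
    print(n,o.x[:2].round(4),np.degrees(o.x[2]).round(2),'res',round(o.fun,2),'mask',m.sum().round())
E
python3 g2.py 9
```

```text
top dark 73.0 bg 156.0
top [ 0.645  -0.1194] 78.73 res 19.06 mask 642.0
scene dark 35.0 bg 179.0
scene [ 0.6445 -0.1168] 78.83 res 52.21 mask 649.0
```

```bash
cat > g3.py <<'E'
from sil import *
for n,roi in(('top',(182,108,72,86)),('scene',(268,198,95,72))):
    d=load(n+'0'); c,r,w,h=roi
    f=d['frame'][r:r+h,c:c+w].astype(float); v=f[...,0]-f[...,1]
    hi=np.percentile(v,60);lo=np.percentile(v,5);m=np.clip((v-lo)/(hi-lo),0,1)
    o=fit(d,m,roi,[.643,.109,np.radians(12)],0,.14,.11,.012)
    print(n,o.x[:2].round(4),np.degrees(o.x[2]).round(2),'res',round(o.fun,2),'mask',m.sum().round())
E
python3 g3.py; python3 plan.py .6447 -.117 .12 -11.2
```

```text
top [0.6441 0.1084] 12.02 res 9.72 mask 2999.0
scene [0.6419 0.1109] 11.98 res 8.2 mask 3142.0
t 19.65 pos [0.4711 0.2541 0.157 ] psi 67.6 tilt [0.0035 0.001 ] q6 -51.4 F [-1.   0.2 -0.6] w 93.9
shift [-0.3018 -0.277   0.0372] turn 78.8 dist 0.411
```

>>> move_arm(commands=[[-0.03,-0.0277,0,7],[-0.06,-0.0554,0,14],[-0.09,-0.083,0,21],[-0.12,-0.11,0,28],[-0.15,-0.138,0,35],[-0.18,-0.166,0.005,42],[-0.21,-0.194,0.01,49],[-0.24,-0.221,0.015,56],[-0.265,-0.243,0.02,64],[-0.285,-0.261,0.027,72],[-0.297,-0.272,0.034,78.8],[-0.3018,-0.277,0.037,78.8]])

```text
t: 20.85
ee_pos: [0.6422, -0.1183, 0.1146]
eef_rot: [[0.196, 0.981, -0.005], [0.981, -0.196, 0.002], [0.001, -0.005, -1.0]]
ft_force: [0.6, -0.3, -0.4]
gripper_width: 1.0
```

>>> move_arm(commands=[[0,0,0,0],[0,0,0,0],[0,0,0,0],[0,0,0,0]])

```text
t: 21.25
ee_pos: [0.6436, -0.1165, 0.1186]
eef_rot: [[0.193, 0.981, 0.0], [0.981, -0.193, -0.0], [-0.0, 0.0, -1.0]]
ft_force: [-0.5, -0.0, 0.1]
gripper_width: 1.003
```

```bash
python3 plan.py .6447 -.117 .022 -11.2
```

```text
t 21.25 pos [ 0.6436 -0.1165  0.1186] psi -11.11 tilt [ 0.0004 -0.0001] q6 -9.1 F [-0.5 -0.   0.1] w 94.3
shift [-0.0003  0.0011  0.0966] turn 0.09 dist 0.097
```

>>> move_arm(commands=[[0,0.001,0.02,0],[0,0.001,0.045,0],[0,0.001,0.07,0],[0,0.001,0.085,0],[0,0.001,0.092,0],[0,0.001,0.094,0],[0,0.001,0.095,0],[0,0.001,0.095,0],[0,0.001,0.095,0],[0,0.001,0.095,0],[0,0.001,0.095,0]])

```text
t: 22.35
ee_pos: [0.6448, -0.1176, 0.0237]
eef_rot: [[0.194, 0.981, 0.001], [0.981, -0.194, -0.0], [-0.0, 0.001, -1.0]]
ft_force: [0.3, 0.7, 1.5]
gripper_width: 1.002
```

```bash
python3 plan.py .6447 -.117 .021 -11.2
```

```text
t 22.35 pos [ 0.6448 -0.1176  0.0237] psi -11.2 tilt [ 0.0006 -0.0002] q6 -9.0 F [0.3 0.7 1.5] w 94.2
shift [ 0.0006 -0.0002  0.0027] turn -0.0 dist 0.003
```

>>> move_arm(commands=[[0.0003,0,0.001,0],[0.0003,0,0.0015,0],[0.0003,0,0.0018,0],[0.0003,0,0.0018,0],[0.0003,0,0.0018,0],[0.0003,0,0.0018,0]])

```text
t: 22.95
ee_pos: [0.6447, -0.1173, 0.0215]
eef_rot: [[0.194, 0.981, 0.0], [0.981, -0.194, -0.0], [-0.0, 0.0, -1.0]]
ft_force: [-0.1, -0.5, -0.1]
gripper_width: 0.998
```

>>> move_arm(commands=[[0,0,0,0],[0,0,0,0],[0,0,0,0],[0,0,0,0],[0,0,0,0],[0,0,0,0],[0,0,0,0],[0,0,0,0],[0,0,0,0],[0,0,0,0]], fingers=-1, squeeze=20)

```text
t: 23.95
ee_pos: [0.6446, -0.1172, 0.0214]
eef_rot: [[0.194, 0.981, -0.0], [0.981, -0.194, 0.0], [0.0, -0.0, -1.0]]
ft_force: [-0.1, -0.1, -0.2]
gripper_width: 0.483
```

```bash
python3 plan.py .6447 -.117 .12 -11.2; python3 snap.py 10; python3 -c "
from h import *
crop(load('scene10'),130,170,120,100,6,'f10')"
```

```text
t 23.95 pos [ 0.6446 -0.1172  0.0214] psi -11.2 tilt [-0.  0.] q6 -9.0 F [-0.1 -0.1 -0.2] w 45.4
shift [ 0.0002  0.     -0.0986] turn 0.0 dist 0.099
```

View pics/f10.png

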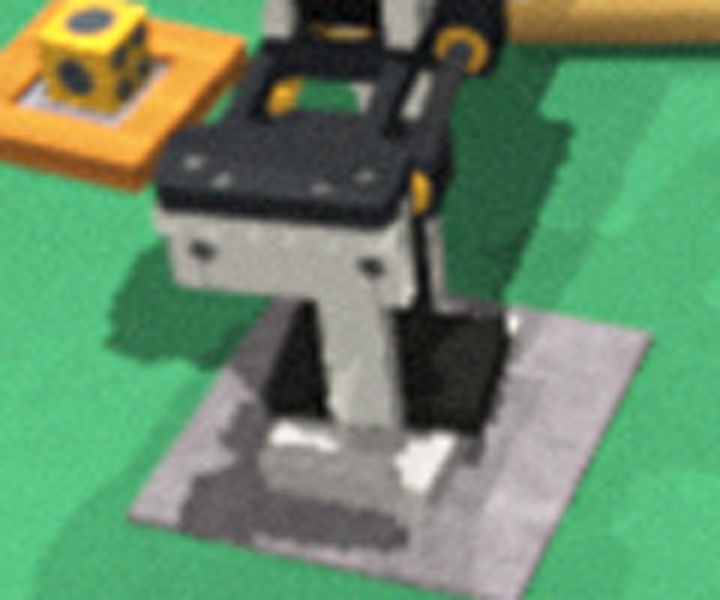

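>>> move_arm(commands=[[0,0,-0.006,0],[0,0,-0.02,0],[0,0,-0.045,0],[0,0,-0.07,0],[0,0,-0.09,0],[0,0,-0.1,0],[0,0,-0.1,0],[0,0,-0.1,0]])

```text
t: 24.85
ee_pos: [0.6442, -0.1171, 0.121]
eef_rot: [[0.194, 0.981, -0.001], [0.981, -0.194, 0.0], [0.0, -0.001, -1.0]]
ft_force: [0.1, 0.0, -0.9]
gripper_width: 0.488
```

```bash
python3 plan.py .643 .1108 .12 -78; python3 snap.py 11; python3 -c "
from h import *
crop(load('scene11'),130,140,120,130,5,'f11');crop(load('top11'),275,110,85,80,9,'f11t')"
```

```text
t 24.85 pos [ 0.6442 -0.1171  0.121 ] psi -11.2 tilt [-0.0008  0.0002] q6 -9.0 F [ 0.1  0.  -0.9] w 45.9
shift [ 0.2233 -0.0455  0.001 ] turn 66.8 dist 0.228
```

View pics/f11.png

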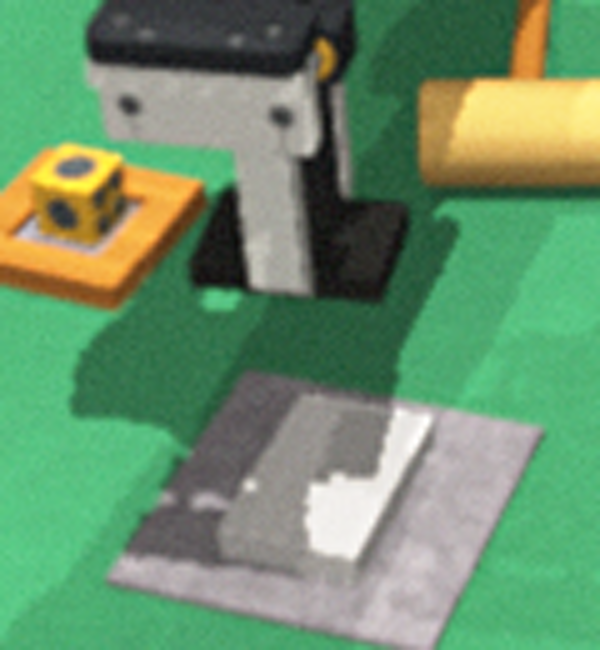

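Pad is held level, block undisturbed. Carry to the board.

>>> move_arm(commands=[[0.015,-0.003,0,4],[0.042,-0.0085,0,11],[0.072,-0.0147,0,19],[0.102,-0.021,0,27],[0.132,-0.027,0,35],[0.16,-0.0325,0,43],[0.185,-0.0377,0,51],[0.204,-0.0415,0,58],[0.217,-0.0442,0,64],[0.2233,-0.0455,0,66.8],[0.2233,-0.0455,0,66.8],[0.2233,-0.0455,0,66.8]])

```text
t: 26.15
ee_pos: [0.6429, 0.1105, 0.1204]
eef_rot: [[0.978, 0.209, -0.002], [0.209, -0.978, -0.0], [-0.002, -0.0, -1.0]]
ft_force: [0.4, -0.4, -0.1]
gripper_width: 0.486
```

>>> move_arm(commands=[[0,0,0,0],[0,0,0,0],[0,0,0,0],[0,0,0,0]])

```text
t: 26.55
ee_pos: [0.6434, 0.1104, 0.1215]
eef_rot: [[0.978, 0.208, -0.0], [0.208, -0.978, -0.0], [-0.0, 0.0, -1.0]]
ft_force: [-0.3, 0.2, 0.0]
gripper_width: 0.484
```

```bash
python3 plan.py .643 .1108 .024 -78
```

```text
t 26.55 pos [0.6434 0.1104 0.1215] psi -78.01 tilt [-0. -0.] q6 77.8 F [-0.3  0.2  0. ] w 45.5
shift [-0.0003 -0.0005  0.0975] turn -0.01 dist 0.097
```

>>> move_arm(commands=[[-0.0003,-0.0005,0.01,0],[-0.0003,-0.0005,0.035,0],[-0.0003,-0.0005,0.06,0],[-0.0003,-0.0005,0.08,0],[-0.0003,-0.0005,0.093,0],[-0.0003,-0.0005,0.097,0],[-0.0003,-0.0005,0.098,0],[-0.0003,-0.0005,0.098,0],[-0.0003,-0.0005,0.098,0],[-0.0003,-0.0005,0.098,0],[-0.0003,-0.0005,0.098,0]])

```text
t: 27.65
ee_pos: [0.6434, 0.1111, 0.0241]
eef_rot: [[0.978, 0.208, 0.001], [0.208, -0.978, 0.0], [0.001, 0.0, -1.0]]
ft_force: [-0.5, 0.1, -0.9]
gripper_width: 0.485
```

```bash
python3 plan.py .643 .1108 .0154 -78; python3 snap.py 12; python3 -c "
from h import *
crop(load('scene12'),260,150,120,120,5,'f12')"
```

```text
t 27.65 pos [0.6434 0.1111 0.0241] psi -78.0 tilt [0.001 0.   ] q6 77.9 F [-0.5  0.1 -0.9] w 45.5
shift [-0.0005  0.0002  0.0087] turn -0.0 dist 0.009
```

View pics/f12.png

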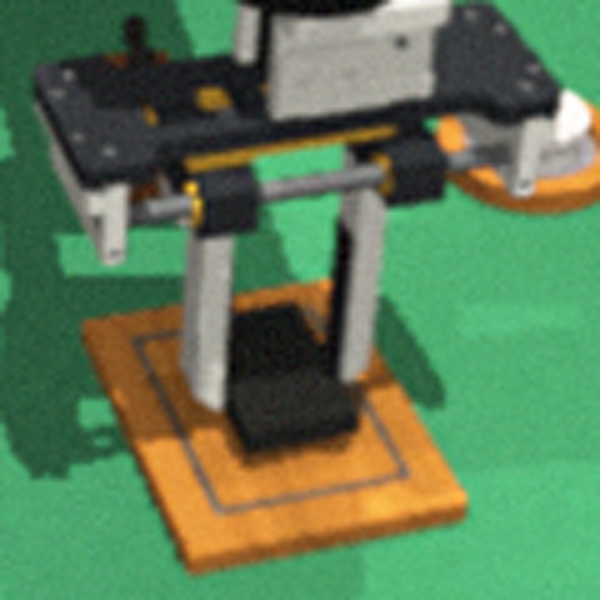

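>>> move_arm(commands=[[-0.0002,0,0.003,0],[-0.0002,0,0.006,0],[-0.0002,0,0.008,0],[-0.0002,0,0.0085,0],[-0.0002,0,0.0085,0],[-0.0002,0,0.0085,0]])

```text
t: 28.35
ee_pos: [0.6425, 0.111, 0.0154]
eef_rot: [[0.978, 0.208, -0.001], [0.208, -0.978, -0.0], [-0.001, -0.0, -1.0]]
ft_force: [-3.1, 0.1, 5.3]
gripper_width: 0.489
```

```bash
python3 plan.py .643 .1108 .0154 -78
```

```text
t 28.35 pos [0.6425 0.111  0.0154] psi -77.99 tilt [-0.0012 -0.0001] q6 77.9 F [-3.1  0.1  5.3] w 46.0
shift [0.0004 0.0003 0.    ] turn 0.01 dist 0.001
```

>>> move_arm(commands=[[0,0,0,0],[0,0,0,0],[0,0,0,0],[0,0,0,0],[0,0,0,0],[0,0,-0.01,0],[0,0,-0.03,0],[0,0,-0.06,0],[0,0,-0.09,0],[0,0,-0.11,0],[0,0,-0.115,0]], fingers=1)

```text
t: 29.45
ee_pos: [0.6449, 0.1111, 0.1342]
eef_rot: [[0.978, 0.208, 0.006], [0.208, -0.978, -0.0], [0.006, 0.001, -1.0]]
ft_force: [0.9, 0.6, -0.3]
gripper_width: 0.998
```

```bash
python3 plan.py .56 -.02 .15 72; python3 snap.py 13; python3 -c "
from h import *
crop(load('scene13'),260,150,120,120,5,'f13');crop(load('top13'),275,110,85,80,9,'f13t')"
```

```text
t 29.45 pos [0.6449 0.1111 0.1342] psi -78.0 tilt [ 0.0065 -0.    ] q6 77.9 F [ 0.9  0.6 -0.3] w 93.8
shift [-0.1102  0.1106 -0.0164] turn 30.0 dist 0.157
```

View pics/f13.png

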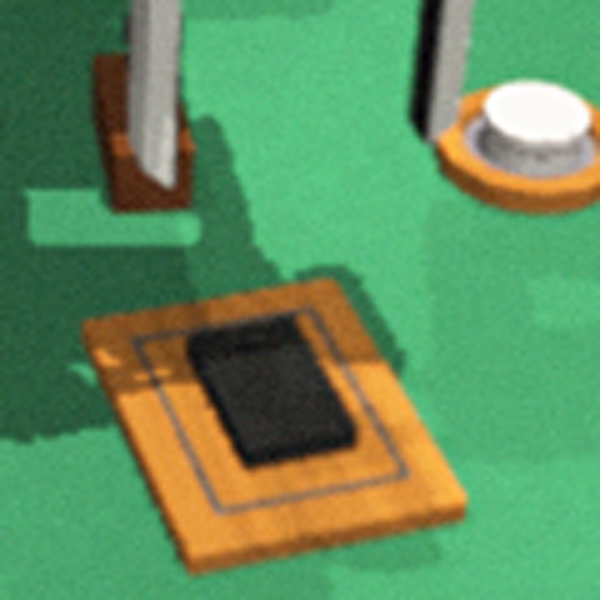

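View pics/f13t.png

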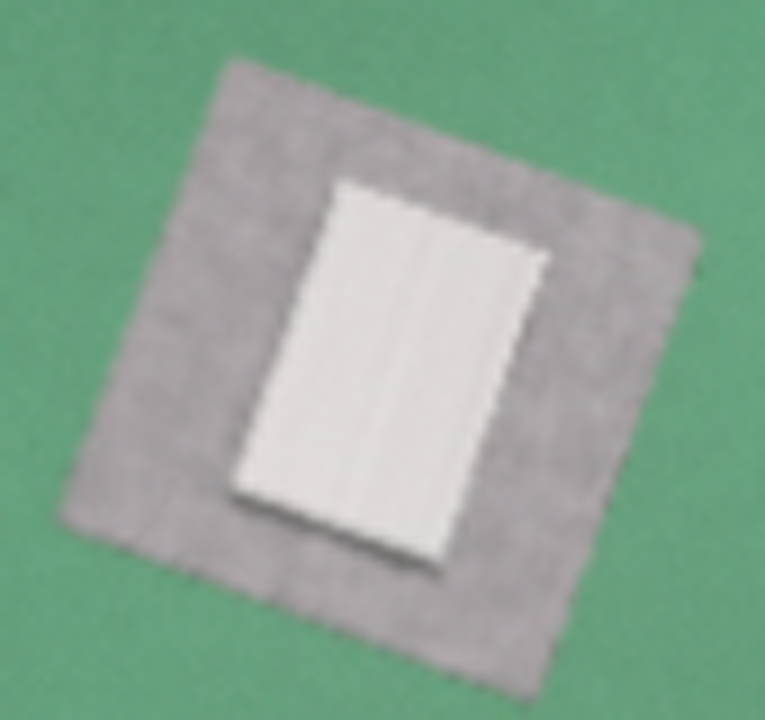

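>>> move_arm(commands=[[-0.02,0.02,-0.003,4],[-0.05,0.05,-0.008,11],[-0.08,0.08,-0.012,18],[-0.1,0.1,-0.016,25],[-0.11,0.11,-0.016,30],[-0.11,0.11,-0.016,30]])

```text
t: 30.15
ee_pos: [0.5564, -0.0204, 0.1444]
eef_rot: [[0.95, -0.311, -0.003], [-0.311, -0.95, 0.001], [-0.003, 0.0, -1.0]]
ft_force: [0.3, 0.0, 0.4]
gripper_width: 1.002
```

```bash
python3 plan.py .647 -.117 .1 72; python3 snap.py 14
cat > g4.py <<'E'
from sil import *
import sys
k=sys.argv[1]
for n,roi in(('top',(182,108,72,86)),('scene',(268,198,95,72))):
    d=load(n+k); c,r,w,h=roi
    v=d['frame'][r:r+h,c:c+w].max(2).astype(float)
    lo=np.percentile(v,3); hi=115;m=np.clip((hi-v)/(hi-lo),0,1); print(lo)
    cv2.imwrite(f'pics/m_{n}.png',cv2.resize((m*255).astype(np.uint8),None,fx=4,fy=4))
    o=fit(d,m,roi,[.643,.109,np.radians(12)],.012,.07,.046,.012)
    print(n,o.x[:2].round(4),np.degrees(o.x[2]).round(2),'res',round(o.fun,2),'mask',m.sum().round())
E
python3 g4.py 14; python3 -c "
from h import *
crop(load('top14'),185,112,75,78,7,'f14t')"
```

```text
t 30.15 pos [ 0.5564 -0.0204  0.1444] psi -108.13 tilt [-0.0029  0.0006] q6 94.4 F [0.3 0.  0.4] w 94.2
shift [0.1163 0.0636 0.0441] turn -0.13 dist 0.14
68.0
top [0.6419 0.1093] 10.94 res 377.77 mask 835.0
48.0
scene [0.6398 0.1112] 10.23 res 60.99 mask 641.0
```

View pics/f14t.png

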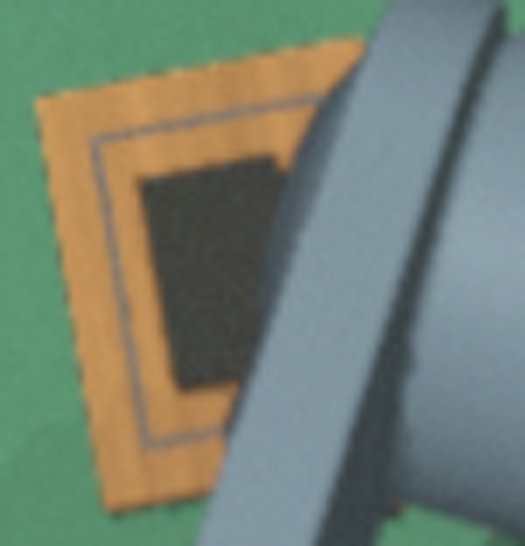

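>>> move_arm(commands=[[0.03,0.016,0.01,0],[0.065,0.035,0.02,0],[0.095,0.052,0.035,0],[0.112,0.061,0.044,0],[0.1163,0.0636,0.044,0],[0.1163,0.0636,0.044,0],[0.1163,0.0636,0.044,0],[0.1163,0.0636,0.044,0]])

```text
t: 31.05
ee_pos: [0.6489, -0.1148, 0.1026]
eef_rot: [[0.952, -0.308, 0.001], [-0.308, -0.952, -0.0], [0.001, -0.0, -1.0]]
ft_force: [-1.2, 0.2, -0.7]
gripper_width: 0.997
```

```bash
python3 plan.py .647 -.1164 .006 72; python3 snap.py 15;python3 g4.py 15
python3 - <<'E'
from sil import *
crop(load('top15'),185,112,75,78,7,'f15t');crop(load('scene15'),260,180,120,100,6,'f15')
for n,roi in(('top',(285,122,65,58)),):
    d=load('top13'); c,r,w,h=roi
    v=d['frame'][r:r+h,c:c+w].min(2).astype(float)
    lo,hi=158,np.percentile(v,95);m=np.clip((v-lo)/(hi-lo),0,1); print(lo,hi)
    cv2.imwrite('pics/mb.png',cv2.resize((m*255).astype(np.uint8),None,fx=6,fy=6))
    o=fit(d,m,roi,[.647,-.118,np.radians(-18)],.0179,.084,.056,.0001)
    print(n,o.x[:2].round(4),np.degrees(o.x[2]).round(2),'res',round(o.fun,2),'mask',m.sum().round())
E
```

```text
t 31.05 pos [ 0.6489 -0.1148  0.1026] psi -107.91 tilt [ 0.0006 -0.0001] q6 88.0 F [-1.2  0.2 -0.7] w 93.7
shift [-0.0014  0.0021  0.0966] turn 0.09 dist 0.097
69.0
top [0.6419 0.1093] 13.1 res 40.42 mask 570.0
51.0
scene [0.6397 0.1111] 10.46 res 65.06 mask 630.0
158 217.0
top [ 0.6478 -0.1189] -18.56 res 16.09 mask 945.0
```

View pics/f15t.png

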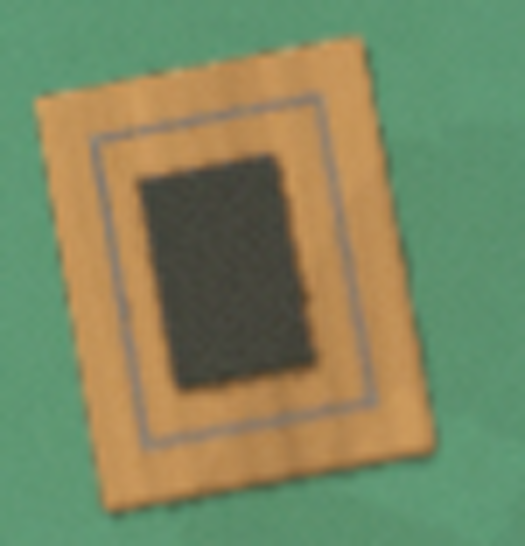

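View pics/f15.png

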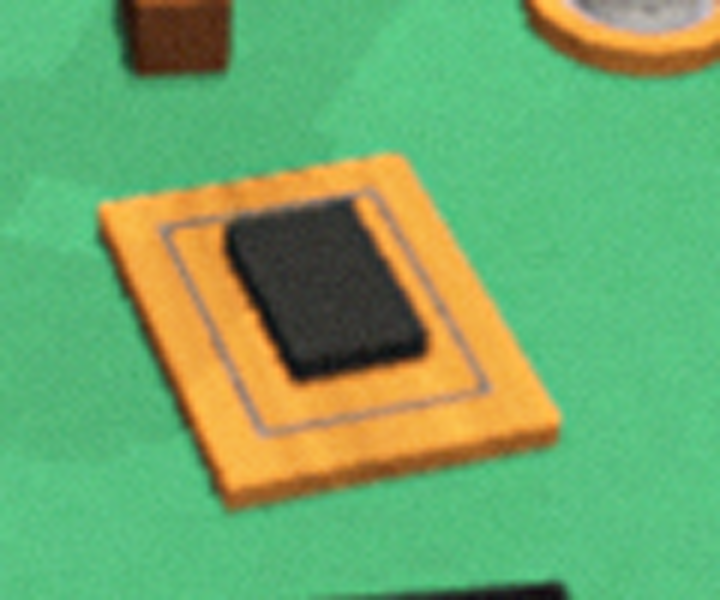

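View pics/m_top.png

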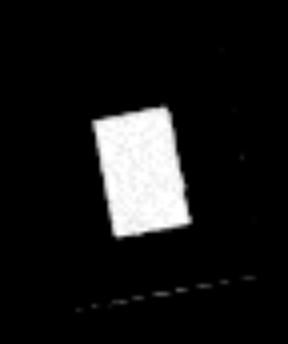

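```bash
cat > g5.py <<'E'
from sil import *
import sys
k=sys.argv[1]
for n,roi,hi in(('top',(198,128,38,46),110),('scene',(302,226,45,45),150)):
    d=load(n+k); c,r,w,h=roi
    v=d['frame'][r:r+h,c:c+w].max(2).astype(float)
    lo=np.median(v[v<hi*.7]);m=np.clip((hi-v)/(hi-lo),0,1)
    nl,lab,st,_=cv2.connectedComponentsWithStats((m>.15).astype(np.uint8)); b=1+st[1:,4].argmax(); m=m*cv2.dilate((lab==b).astype(np.uint8),np.ones((3,3)))
    cv2.imwrite(f'pics/m_{n}.png',cv2.resize((m*255).astype(np.uint8),None,fx=8,fy=8))
    o=fit(d,m,roi,[.643,.109,np.radians(12)],.012,.07,.046,.012)
    print(n,o.x[:2].round(4),np.degrees(o.x[2]).round(2),'res',round(o.fun,2),'mask',m.sum().round())
    # direct: minAreaRect
    q=np.argwhere(m>.5)[:,::-1].astype(np.float32)
E
python3 g5.py 15
```

```text
top [0.6419 0.1093] 13.4 res 41.9 mask 565.0
scene [0.638  0.1117] 10.06 res 13.28 mask 385.0
```

View pics/m_scene.png

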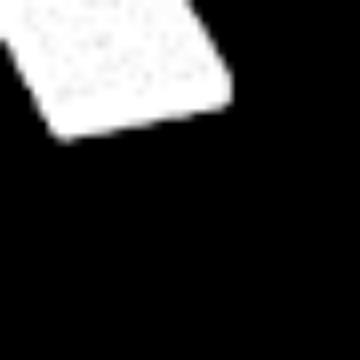

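```bash
sed -i "s/('top',(198,128,38,46),110),('scene',(302,226,45,45),150)/('top',(201,130,34,40),190),('scene',(292,207,48,41),225)/" g5.py; python3 g5.py 15; python3 -c "
from h import *
d=load('top15')['frame'].max(2); print(d[150,195:240]); d=load('scene15')['frame'].max(2); print(d[228,285:345])"
```

```text
top [0.6415 0.1092] 12.96 res 2.45 mask 649.0
scene [0.6398 0.111 ] 12.18 res 11.63 mask 698.0
[195 197 198 191 192 182 142 172 192 198 190 156  85  67  70  71  69  68
  69  71  71  70  72  66  70  70  67  68  68  68  70  74 116 169 185 181
 184 187 175 151 157 184 185 189 192]
[243 243 240 238 237 232 189 178 226 240 238 234 231 235 214 146  57  18
  47  55  60  53  55  55  58  55  57  57  57  51  55  56  52  56  51  59
  55  48  55  57  53  69 147 227 247 232 193 200 237 243 244 243 245 247
 249 203 192 192 190 190]
```

View pics/m_scene.png

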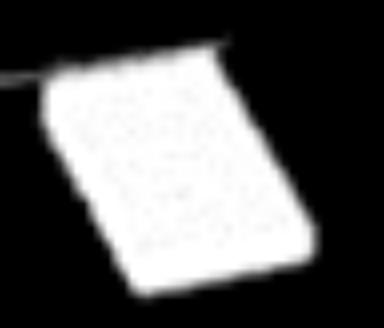

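View pics/m_top.png

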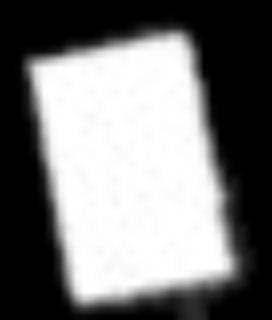

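```bash
python3 plan.py .6425 .111 .1 -78.3
```

```text
t 31.15 pos [ 0.649  -0.1151  0.1026] psi -107.94 tilt [ 0.0007 -0.0002] q6 88.0 F [-0.3  0.  -0.7] w 93.9
shift [-0.0758 -0.2131  0.0026] turn -29.64 dist 0.226
```

>>> move_arm(commands=[[-0.013,-0.036,0,-5],[-0.029,-0.08,0,-11],[-0.045,-0.126,0,-17],[-0.06,-0.17,0,-23],[-0.07,-0.198,0,-28],[-0.0758,-0.2131,0,-29.7],[-0.0758,-0.2131,0,-29.7],[-0.0758,-0.2131,0,-29.7],[-0.0758,-0.2131,0,-29.7]])

```text
t: 32.05
ee_pos: [0.643, 0.1087, 0.102]
eef_rot: [[0.98, 0.2, 0.0], [0.2, -0.98, -0.0], [0.0, 0.0, -1.0]]
ft_force: [0.2, -0.1, -0.5]
gripper_width: 0.995
```

```bash
python3 plan.py .6425 .111 .016 -78.3
```

```text
t 32.05 pos [0.643  0.1087 0.102 ] psi -78.45 tilt [ 0.0001 -0.0003] q6 78.1 F [ 0.2 -0.1 -0.5] w 93.6
shift [-0.     -0.0024  0.086 ] turn -0.15 dist 0.086
```

>>> move_arm(commands=[[0,-0.0015,0.02,0],[0,-0.0015,0.045,0],[0,-0.0015,0.065,0],[0,-0.0015,0.078,0],[0,-0.0015,0.083,0],[0,-0.0015,0.085,0],[0,-0.0015,0.085,0],[0,-0.0015,0.085,0],[0,-0.0015,0.085,0],[0,-0.0015,0.085,0]])

```text
t: 33.05
ee_pos: [0.6429, 0.1118, 0.0177]
eef_rot: [[0.979, 0.203, 0.001], [0.203, -0.979, -0.0], [0.001, 0.0, -1.0]]
ft_force: [0.9, 0.2, 1.0]
gripper_width: 0.999
```

```bash
python3 plan.py .6425 .111 .016 -78.3
```

```text
t 33.05 pos [0.6429 0.1118 0.0177] psi -78.29 tilt [ 0.0011 -0.    ] q6 78.2 F [0.9 0.2 1. ] w 93.9
shift [-0.0005  0.0007  0.0017] turn 0.01 dist 0.002
```

>>> move_arm(commands=[[0,0.0005,0.001,0],[0,0.0005,0.001,0],[0,0.0005,0.001,0],[0,0.0005,0.001,0],[0,0.0005,0.001,0],[0,0.0005,0.001,0],[0,0.0005,0.001,0],[0,0.0005,0.001,0],[0,0.0005,0.001,0],[0,0.0005,0.001,0],[0,0.0005,0.001,0],[0,0.0005,0.001,0]], fingers=-1, squeeze=20)

```text
t: 34.25
ee_pos: [0.6426, 0.1112, 0.0159]
eef_rot: [[0.979, 0.203, -0.0], [0.203, -0.979, -0.0], [-0.0, -0.0, -1.0]]
ft_force: [0.6, -0.3, -0.4]
gripper_width: 0.483
```

```bash
python3 plan.py .6448 .1105 .016 -78.0
```

```text
t 34.25 pos [0.6426 0.1112 0.0159] psi -78.3 tilt [-0.0001 -0.    ] q6 78.2 F [ 0.6 -0.3 -0.4] w 45.4
shift [ 0.0021  0.0011 -0.0001] turn -0.3 dist 0.002
```

>>> move_arm(commands=[[0,0,-0.003,0],[0,0,-0.004,0],[0.001,0.0005,-0.004,0],[0.0021,0.0011,-0.004,0],[0.0021,0.0011,-0.004,0],[0.0021,0.0011,-0.004,0],[0.0021,0.0011,-0.004,0],[0.0021,0.0011,-0.004,0]])

```text
t: 35.05
ee_pos: [0.6448, 0.1105, 0.0199]
eef_rot: [[0.979, 0.203, -0.0], [0.203, -0.979, -0.0], [-0.0, -0.0, -1.0]]
ft_force: [-1.3, -0.3, -0.5]
gripper_width: 0.484
```

```bash
python3 plan.py .6448 .1105 .016 -78.3
```

```text
t 35.05 pos [0.6448 0.1105 0.0199] psi -78.3 tilt [-0.0001 -0.    ] q6 78.1 F [-1.3 -0.3 -0.5] w 45.5
shift [-0.      0.      0.0039] turn -0.0 dist 0.004
```

>>> move_arm(commands=[[0,0,0.002,0],[0,0,0.004,0],[0,0,0.0045,0],[0,0,0.0045,0],[0,0,0.0045,0]])

```text
t: 35.55
ee_pos: [0.6449, 0.1106, 0.0158]
eef_rot: [[0.979, 0.203, -0.0], [0.203, -0.979, -0.0], [-0.0, 0.0, -1.0]]
ft_force: [-1.5, 0.7, 4.7]
gripper_width: 0.486
```

>>> move_arm(commands=[[0,0,0,0],[0,0,0,0],[0,0,0,0],[0,0,0,0],[0,0,-0.01,0],[0,0,-0.03,0],[0,0,-0.06,0],[0,0,-0.09,0],[0,0,-0.11,0],[0,0,-0.11,0]], fingers=1)

```text
t: 36.55
ee_pos: [0.6476, 0.1106, 0.1303]
eef_rot: [[0.979, 0.203, 0.008], [0.203, -0.979, -0.0], [0.008, 0.002, -1.0]]
ft_force: [0.0, 0.4, -0.0]
gripper_width: 0.997
```

```bash
python3 plan.py .6475 -.1170 .1 72
```

```text
t 36.55 pos [0.6476 0.1106 0.1303] psi -78.3 tilt [ 0.0082 -0.    ] q6 78.1 F [ 0.   0.4 -0. ] w 93.7
shift [-0.0465  0.2228  0.0303] turn 29.7 dist 0.23
```

>>> move_arm(commands=[[-0.008,0.037,0.003,5],[-0.017,0.083,0.01,11],[-0.027,0.13,0.018,17],[-0.036,0.175,0.025,23],[-0.043,0.207,0.03,28],[-0.0465,0.2228,0.03,29.9],[-0.0465,0.2228,0.03,29.9],[-0.0465,0.2228,0.03,29.9],[-0.0465,0.2228,0.03,29.9],[-0.0465,0.2228,0.03,29.9]])

```text
t: 37.55
ee_pos: [0.6447, -0.1154, 0.0957]
eef_rot: [[0.951, -0.31, 0.0], [-0.31, -0.951, 0.0], [0.0, -0.0, -1.0]]
ft_force: [-0.4, 0.1, 0.9]
gripper_width: 0.998
```

```bash
python3 plan.py .6475 -.1175 .012 71.6; python3 snap.py 16;python3 g5.py 16; python3 -c "
from h import *
crop(load('scene16'),130,150,130,120,5,'f16')"
```

```text
t 37.55 pos [ 0.6447 -0.1154  0.0957] psi -108.05 tilt [0.0003 0.0001] q6 88.0 F [-0.4  0.1  0.9] w 93.8
shift [0.0033 0.0011 0.0837] turn 0.35 dist 0.084
top [0.644  0.1088] 12.67 res 2.64 mask 648.0
scene [0.6424 0.1107] 11.81 res 17.2 mask 696.0
```

View pics/f16.png

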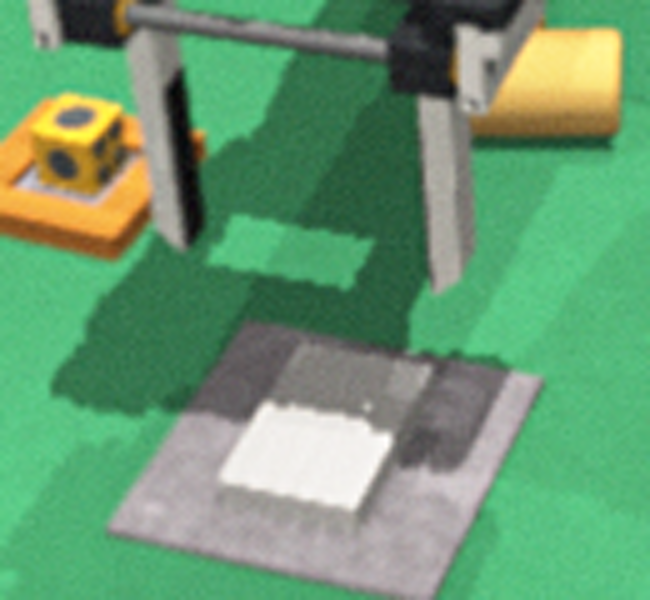

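Run:
```python
from h import *
s=load('scene16')
P=unproj(s,full([(300,342),(437,368),(357,514),(219,484)],130,150,5),.018)[:,:2]
print(P.round(4),P.mean(0).round(4),np.linalg.norm(np.roll(P,-1,0)-P,axis=1))
```

```text
[[ 0.5987 -0.1306]
 [ 0.6174 -0.0754]
 [ 0.6989 -0.103 ]
 [ 0.6805 -0.1554]] [ 0.6489 -0.1161] [0.05822307 0.08598601 0.05552448 0.08549951]
```

>>> move_arm(commands=[[0.0033,0.001,0.02,0.3],[0.0033,0.001,0.045,0.3],[0.0033,0.001,0.065,0.3],[0.0033,0.001,0.078,0.3],[0.0033,0.001,0.083,0.3],[0.0033,0.001,0.084,0.3],[0.0033,0.001,0.084,0.3],[0.0033,0.001,0.084,0.3],[0.0033,0.001,0.084,0.3],[0.0033,0.001,0.084,0.3]])

```text
t: 38.65
ee_pos: [0.6477, -0.1192, 0.0121]
eef_rot: [[0.948, -0.317, 0.001], [-0.317, -0.948, -0.0], [0.001, 0.0, -1.0]]
ft_force: [-0.5, -0.5, 0.2]
gripper_width: 1.0
```

```bash
python3 plan.py .648 -.1175 .0048 71.6
```

```text
t 38.65 pos [ 0.6477 -0.1192  0.0121] psi -108.5 tilt [ 0.001  -0.0004] q6 88.2 F [-0.5 -0.5  0.2] w 94.0
shift [-0.0003 -0.0017  0.0073] turn -0.1 dist 0.008
```

>>> move_arm(commands=[[0.0005,-0.001,0.003,0],[0.0005,-0.001,0.005,0],[0.0005,-0.001,0.0062,0],[0.0005,-0.001,0.0066,0],[0.0005,-0.001,0.0066,0],[0.0005,-0.001,0.0066,0],[0.0005,-0.001,0.0066,0]])

```text
t: 39.35
ee_pos: [0.6482, -0.1183, 0.0049]
eef_rot: [[0.948, -0.317, 0.0], [-0.317, -0.948, -0.0], [0.0, 0.0, -1.0]]
ft_force: [-0.3, 0.7, -0.0]
gripper_width: 1.004
```

```bash
python3 plan.py .648 -.1175 .0048 71.6
```

```text
t 39.35 pos [ 0.6482 -0.1183  0.0049] psi -108.5 tilt [ 0.0001 -0.0001] q6 88.3 F [-0.3  0.7 -0. ] w 94.4
shift [-0.0004 -0.0007  0.0001] turn -0.1 dist 0.001
```

>>> move_arm(commands=[[0,0,0,0],[0,0,0,0],[0,0,0,0],[0,0,0,0],[0,0,0,0],[0,0,0,0],[0,0,0,0],[0,0,0,0],[0,0,0,0],[0,0,0,0]], fingers=-1, squeeze=45)

```text
t: 40.35
ee_pos: [0.6481, -0.1183, 0.0048]
eef_rot: [[0.948, -0.317, -0.0], [-0.317, -0.948, -0.0], [-0.0, 0.0, -1.0]]
ft_force: [-0.6, -1.0, -0.1]
gripper_width: 0.591
```

>>> move_arm(commands=[[0,0,-0.003,0],[0,0,-0.008,0],[0,0,-0.013,0],[0,0,-0.015,0],[0,0,-0.015,0],[0,0,-0.015,0]])

```text
t: 40.95
ee_pos: [0.648, -0.1182, 0.0198]
eef_rot: [[0.948, -0.317, -0.0], [-0.317, -0.948, 0.0], [-0.0, -0.0, -1.0]]
ft_force: [0.5, 0.7, -5.2]
gripper_width: 0.594
```

```bash
python3 plan.py .648 -.1175 .13 71.6;  python3 snap.py 17; python3 -c "
from h import *
crop(load('scene17'),130,150,130,120,5,'f17')"
```

```text
t 40.95 pos [ 0.648  -0.1182  0.0198] psi -108.5 tilt [-0.0002  0.0001] q6 88.3 F [ 0.5  0.7 -5.2] w 55.8
shift [-0.0002 -0.0006 -0.1102] turn -0.1 dist 0.11
```

View pics/f17.png

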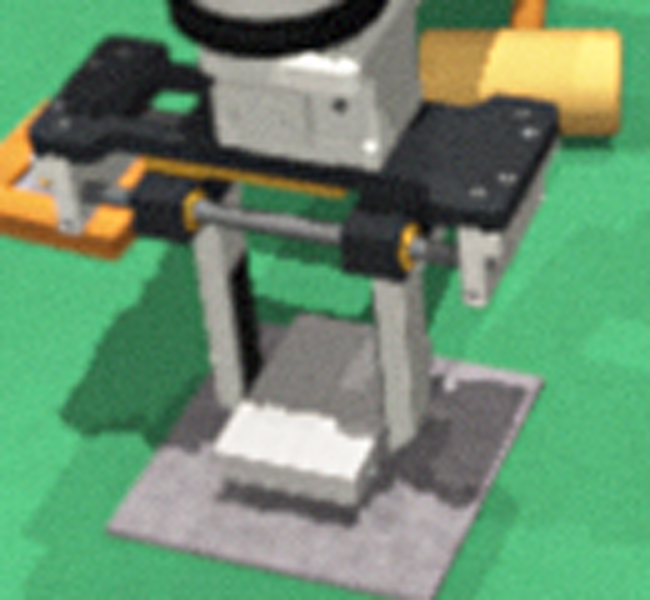

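>>> move_arm(commands=[[0,0,-0.01,0],[0,0,-0.03,0],[0,0,-0.055,0],[0,0,-0.08,0],[0,0,-0.1,0],[0,0,-0.107,0],[0,0,-0.107,0],[0,0,-0.107,0]])

```text
t: 41.85
ee_pos: [0.6473, -0.118, 0.1256]
eef_rot: [[0.948, -0.317, -0.002], [-0.317, -0.948, 0.001], [-0.002, -0.0, -1.0]]
ft_force: [-0.9, -0.4, -6.7]
gripper_width: 0.592
```

```bash
python3 plan.py .643 .1105 .125 -78.3
```

```text
t 41.85 pos [ 0.6473 -0.118   0.1256] psi -108.5 tilt [-0.0019  0.0007] q6 88.3 F [-0.9 -0.4 -6.7] w 55.6
shift [-0.0766 -0.2153  0.0008] turn -30.2 dist 0.229
```

>>> move_arm(commands=[[-0.004,-0.011,0,-1.5],[-0.013,-0.036,0,-5],[-0.025,-0.07,0,-10],[-0.037,-0.104,0,-15],[-0.049,-0.138,0,-20],[-0.06,-0.169,0,-24],[-0.069,-0.194,0,-27.5],[-0.0745,-0.209,0,-29.5],[-0.0766,-0.2153,0,-30.2],[-0.0766,-0.2153,0,-30.2],[-0.0766,-0.2153,0,-30.2],[-0.0766,-0.2153,0,-30.2]])

```text
t: 43.05
ee_pos: [0.644, 0.109, 0.1268]
eef_rot: [[0.98, 0.201, -0.0], [0.201, -0.98, -0.0], [-0.0, 0.0, -1.0]]
ft_force: [0.6, 0.5, -5.7]
gripper_width: 0.594
```

>>> move_arm(commands=[[0,0,0,0],[0,0,0,0],[0,0,0,0]])

```text
t: 43.35
ee_pos: [0.6438, 0.1099, 0.1269]
eef_rot: [[0.979, 0.202, -0.0], [0.202, -0.979, -0.0], [-0.0, 0.0, -1.0]]
ft_force: [-0.2, 0.2, -6.5]
gripper_width: 0.589
```

```bash
python3 plan.py .643 .1105 .034 -78.3
```

```text
t 43.35 pos [0.6438 0.1099 0.1269] psi -78.33 tilt [-0.     -0.0001] q6 78.1 F [-0.2  0.2 -6.5] w 55.3
shift [-0.0007 -0.0008  0.0929] turn -0.03 dist 0.093
```

>>> move_arm(commands=[[-0.0007,-0.0005,0.008,0],[-0.0007,-0.0005,0.03,0],[-0.0007,-0.0005,0.055,0],[-0.0007,-0.0005,0.075,0],[-0.0007,-0.0005,0.087,0],[-0.0007,-0.0005,0.091,0],[-0.0007,-0.0005,0.092,0],[-0.0007,-0.0005,0.092,0],[-0.0007,-0.0005,0.092,0],[-0.0007,-0.0005,0.092,0],[-0.0007,-0.0005,0.092,0]])

```text
t: 44.45
ee_pos: [0.6434, 0.1106, 0.0355]
eef_rot: [[0.979, 0.203, 0.001], [0.203, -0.979, -0.0], [0.001, 0.0, -1.0]]
ft_force: [0.5, -0.1, -6.7]
gripper_width: 0.591
```

```bash
python3 plan.py .643 .1105 .0265 -78.3; python3 snap.py 18; python3 -c "
from h import *
crop(load('scene18'),260,150,120,120,5,'f18')"
```

```text
t 44.45 pos [0.6434 0.1106 0.0355] psi -78.3 tilt [ 0.0011 -0.    ] q6 78.1 F [ 0.5 -0.1 -6.7] w 55.5
shift [-0.0004  0.      0.009 ] turn 0.0 dist 0.009
```

View pics/f18.png

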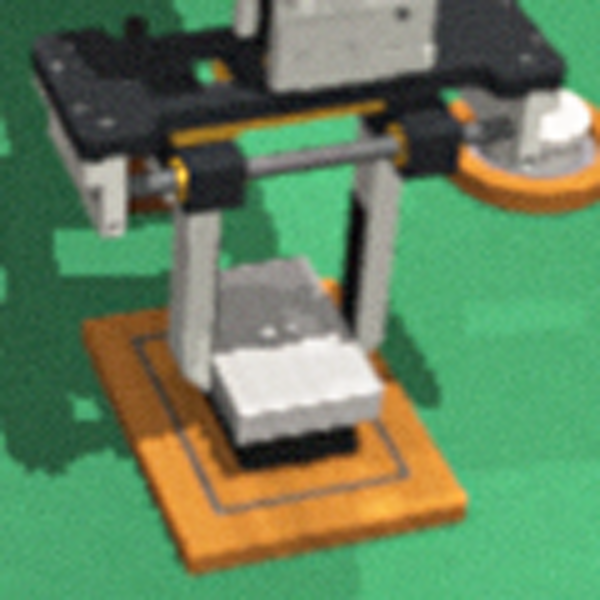

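>>> move_arm(commands=[[0,0,0.003,0],[0,0,0.006,0],[0,0,0.008,0],[0,0,0.0085,0],[0,0,0.0085,0],[0,0,0.0085,0]])

```text
t: 45.15
ee_pos: [0.6431, 0.1106, 0.0263]
eef_rot: [[0.979, 0.203, 0.0], [0.203, -0.979, 0.0], [0.0, 0.0, -1.0]]
ft_force: [0.7, 0.7, -5.1]
gripper_width: 0.587
```

```bash
python3 plan.py .643 .1105 .0258 -78.3
```

```text
t 45.15 pos [0.6431 0.1106 0.0263] psi -78.3 tilt [0. 0.] q6 78.1 F [ 0.7  0.7 -5.1] w 55.2
shift [-0.0001  0.0001  0.0005] turn -0.0 dist 0.001
```

>>> move_arm(commands=[[0,0,0.0006,0],[0,0,0.0012,0],[0,0,0.0012,0],[0,0,0.0012,0]])

```text
t: 45.55
ee_pos: [0.6432, 0.1106, 0.0259]
eef_rot: [[0.979, 0.203, 0.0], [0.203, -0.979, -0.0], [0.0, 0.0, -1.0]]
ft_force: [-3.6, -0.1, -0.1]
gripper_width: 0.591
```

>>> move_arm(commands=[[0,0,0,0],[0,0,0,0],[0,0,0,0],[0,0,0,0],[0,0,0,0],[0,0,-0.01,0],[0,0,-0.03,0],[0,0,-0.06,0],[0,0,-0.1,0],[0,0,-0.12,0],[0,0,-0.12,0]], fingers=1)

```text
t: 46.65
ee_pos: [0.6458, 0.1107, 0.1504]
eef_rot: [[0.979, 0.203, 0.009], [0.203, -0.979, -0.0], [0.009, 0.002, -1.0]]
ft_force: [0.2, -0.9, 0.8]
gripper_width: 1.002
```

```bash
python3 plan.py .64 -.12 .15 -90
```

```text
t 46.65 pos [0.6458 0.1107 0.1504] psi -78.29 tilt [ 0.0088 -0.    ] q6 78.1 F [ 0.2 -0.9  0.8] w 94.2
shift [-0.0525  0.2247  0.0004] turn 11.71 dist 0.231
```

>>> move_arm(commands=[[-0.01,0.04,0,2],[-0.02,0.085,0,4],[-0.03,0.13,0,6],[-0.04,0.175,0,9],[-0.05,0.21,0,11],[-0.0525,0.2247,0,11.7],[-0.0525,0.2247,0,11.7],[-0.0525,0.2247,0,11.7]])

```text
t: 47.45
ee_pos: [0.6369, -0.1189, 0.1443]
eef_rot: [[1.0, 0.001, -0.001], [0.001, -1.0, 0.001], [-0.001, -0.001, -1.0]]
ft_force: [-0.1, 0.6, -0.7]
gripper_width: 1.001
```

```bash
python3 snap.py 19; python3 -c "
from h import *
crop(load('top19'),185,112,75,78,7,'f19t');crop(load('scene19'),260,180,120,100,6,'f19')
d=load('scene19');crop(d,90,120,300,160,2.6,'f19w')"
```

```text
(no output)
```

View pics/f19t.png

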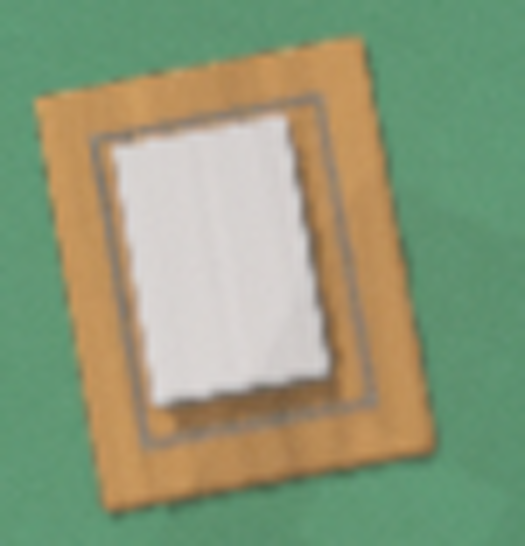

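View pics/f19.png

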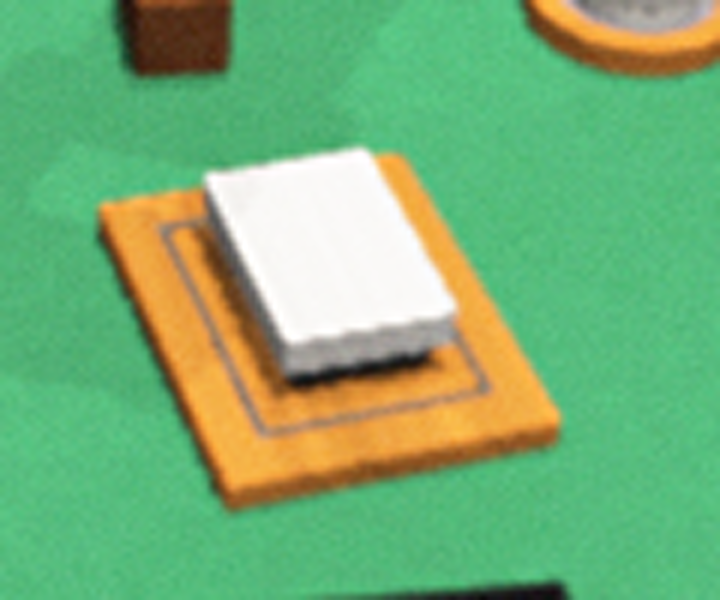

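View pics/f19w.png

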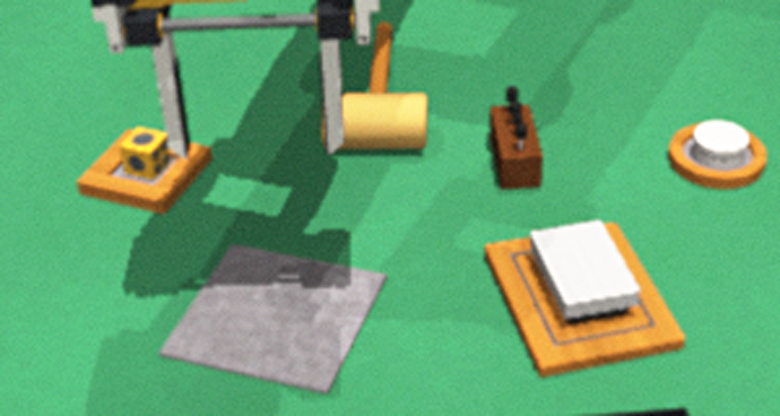

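Measure the block against the outline, and the bystanders/cube/tin.

Run:
```python
from sil import *
exec(open('circ.py').read())
st={'top':(.6441,.1084),'scene':(.6419,.1109)}
for n,roi in(('top',(182,108,72,86)),('scene',(268,190,95,80))):
    d=load(n+'19'); c,r,w,h=roi
    v=d['frame'][r:r+h,c:c+w].min(2).astype(float)
    hi=np.percentile(v,92); lo=np.percentile(v,50) if 0 else (95 if n=='top' else 70)
    m=np.clip((v-lo-40)/(hi-lo-40),0,1) if n=='scene' else np.clip((v-115)/(hi-115),0,1)
    nl,lab,s_,_=cv2.connectedComponentsWithStats((m>.2).astype(np.uint8)); b=1+s_[1:,4].argmax(); m=m*(lab==b)
    H=.0001 
    o=fit(d,m,roi,[.643,.109,np.radians(12)],.0389 if n=='top' else .0389,.084,.056,H)
    if n=='scene': o=fit(d,m,roi,[.643,.109,np.radians(12)],.024,.084,.056,.015)
    dx=o.x[:2]-st[n]; a=np.radians(12); print(n,o.x[:2].round(4),np.degrees(o.x[2]).round(2),'res',round(o.fun,1),m.sum().round(),'off mm along/across',(1000*(dx[0]*np.cos(a)+dx[1]*np.sin(a))).round(1),(1000*(-dx[0]*np.sin(a)+dx[1]*np.cos(a))).round(1))
t=load('top19')
# bystander motion: compare top0/top19
a=load('top0')['frame'].astype(int);b=t['frame'].astype(int)
for nm,(x,y,w,h) in {'bur':(215,207,30,48),'mallet':(258,232,52,110)}.items():
    D=cv2.phaseCorrelate(a[y:y+h,x:x+w].mean(2).astype(np.float32),b[y:y+h,x:x+w].mean(2).astype(np.float32)); print(nm,np.round(D[0],2),round(D[1],2))
crop(t,120,190,300,155,2.6,'f19tw')
```

```text
top [0.6427 0.1092] 11.5 res 6.5 921.0 off mm along/across -1.2 1.1
scene [0.6375 0.1131] 9.95 res 106.7 896.0 off mm along/across -3.9 3.0
bur [ 0.15 -0.07] 0.99
mallet [ 0.3 -0. ] 0.36
```

View pics/f19tw.png

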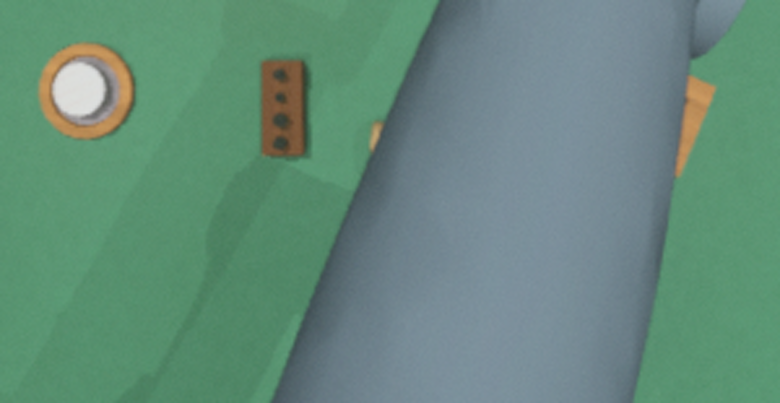

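Run:
```python
from sil import *
exec(open('circ.py').read())
d=load('scene19'); roi=(268,190,95,80);c,r,w,h=roi
v=d['frame'][r:r+h,c:c+w].min(2).astype(float); m=np.clip((v-120)/(np.percentile(v,94)-120),0,1)
nl,lab,s_,_=cv2.connectedComponentsWithStats((m>.2).astype(np.uint8)); b=1+s_[1:,4].argmax(); m=m*(lab==b)
cv2.imwrite('pics/ms.png',cv2.resize((m*255).astype(np.uint8),None,fx=6,fy=6))
o=fit(d,m,roi,[.643,.111,np.radians(12)],.0389,.084,.056,.0001); print(o.x[:2].round(4),np.degrees(o.x[2]).round(2),round(o.fun,1),m.sum())
crop(load('top19'),130,200,46,50,9,'t_top')
crop(d,340,155,52,40,10,'t_sc');crop(d,115,155,60,48,10,'c_sc')
```

```text
[0.6425 0.1113] 11.4 12.2 881.2992125984254
```

View pics/t_top.png

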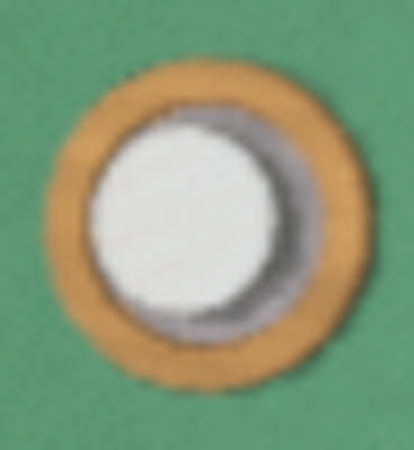

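View pics/t_sc.png

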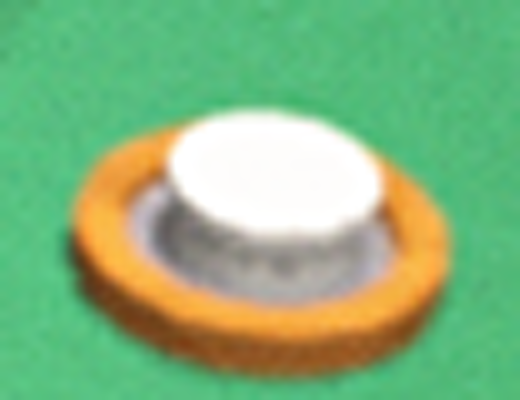

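View pics/c_sc.png

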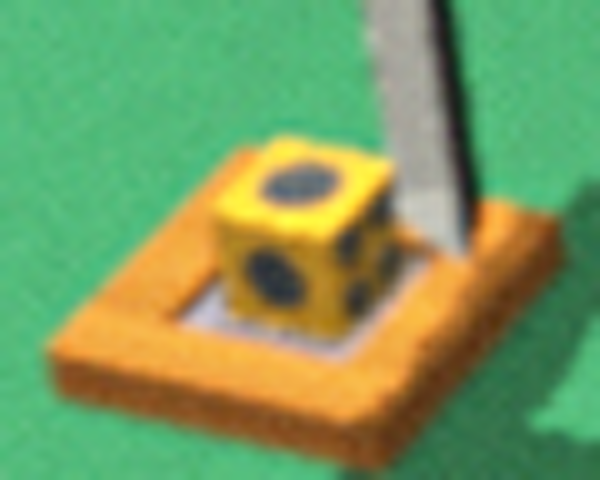

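View pics/ms.png

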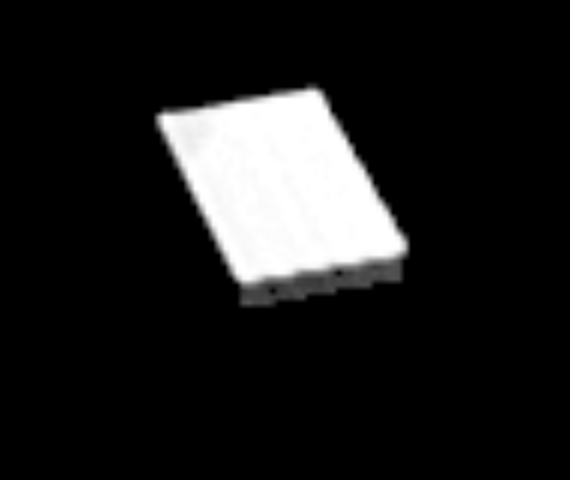

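```bash
python3 - <<'E'
from h import *
exec(open('circ.py').read())
t=load('top19');s=load('scene19')
circ('tin T (dish .4707 .2510)',t,(90,122,277,314),130,200,9,.028,.023)
circ('tin S (dish .470 .2545)',s,(167,110,383,236),340,155,10,.028,.023)
P=unproj(s,full([(213,215),(285,138),(400,165),(335,240)],115,155,10),.038); print('cube S (stand .4644 -.2392)',P.mean(0).round(4))
E
python3 plan.py .5 .0 .22 -90
```

```text
tin T (dish .4707 .2510) [0.4721 0.2527] [ 0.37  0.33 -0.36 -0.33]
tin S (dish .470 .2545) [0.4699 0.2552] [ 0.45  0.53 -0.45 -0.47]
cube S (stand .4644 -.2392) [ 0.4644 -0.2357  0.038 ]
t 47.55 pos [ 0.6371 -0.1183  0.1447] psi -89.87 tilt [-0.0007  0.0006] q6 69.3 F [-0.1 -0.2  0.2] w 93.9
shift [-0.1369 -0.1186 -0.0751] turn 0.13 dist 0.196
```

>>> move_arm(commands=[[0,-0.04,-0.02,0],[0,-0.08,-0.04,0],[0,-0.125,-0.06,0],[0,-0.165,-0.08,0],[0,-0.2,-0.1,0],[0,-0.22,-0.1,0],[0,-0.22,-0.1,0],[0,-0.22,-0.1,0],[0,-0.22,-0.1,0]])

```text
t: 48.45
ee_pos: [0.6367, 0.0995, 0.2443]
eef_rot: [[1.0, -0.0, -0.001], [-0.0, -1.0, -0.0], [-0.001, 0.0, -1.0]]
ft_force: [0.5, 0.3, -0.8]
gripper_width: 1.003
```

```bash
python3 snap.py 20
python3 - <<'E'
from h import *
t=load('top20'); crop(t,342,203,56,60,9,'k1'); crop(load('scene20'),115,100,300,180,2.6,'k2')
E
```

```text
(no output)
```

View pics/k1.png

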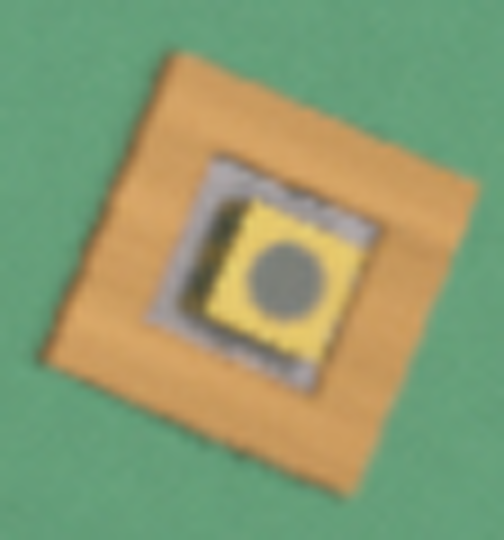

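View pics/k2.png

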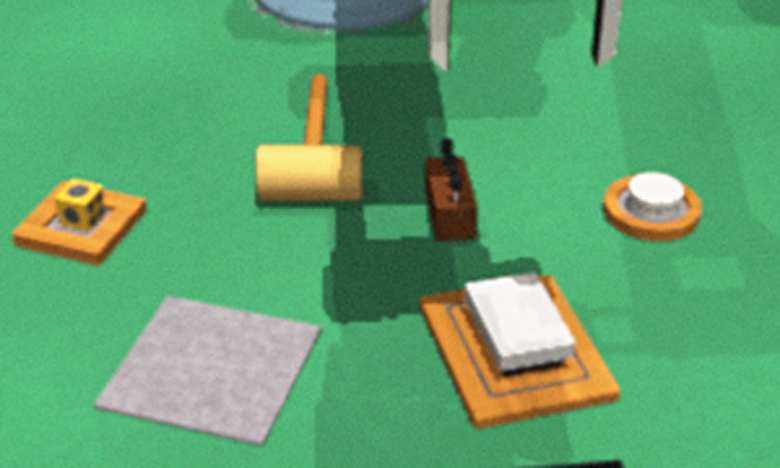

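Run:
```python
from h import *
t=load('top20'); print('cube T (stand .4653 -.2419)',unproj(t,full([(286,281)],342,203,9),.038).round(4))
a=load('scene0')['frame'].astype(np.float32).mean(2);b=load('scene20')['frame'].astype(np.float32).mean(2)
for nm,(x,y,w,h) in {'bur':(275,150,28,46),'mallet':(210,125,48,60)}.items():
    r=b[y:y+h,x:x+w]; big=a[y-3:y+h+3,x-3:x+w+3]; R=cv2.matchTemplate(big,r,cv2.TM_CCOEFF_NORMED); print(nm,cv2.minMaxLoc(R)[1::2])
```

```text
cube T (stand .4653 -.2419) [[ 0.4642 -0.2396  0.038 ]]
bur (0.79022616147995, (3, 3))
mallet (0.7837169766426086, (3, 3))
```

Everything is in its place, and the bystanders haven't moved (best match at zero shift). I'm handing the job in.

```bash
python3 -c "
from bench import robot
print(robot.sense()['t']); print(robot.sign_off())"
```

```text
48.55
the job is handed in; nothing more can be done
None
```

I took the stack apart in order and set everything in its place, then handed the job in at 48.6 s of the 138 s allowed. The brass cube is in the stand's recess, dimples as before, and the tin is in the dish, lid up. On the board lie the pad and then the steel block on it.

- **Pad:** it first landed about 2 mm off along the outline. I gripped it again and moved it; after that it measured within about 0.5 mm of centre in both cameras. Its angle was off by 0.65° in the top view and 0.2° in the scene view.
- **Steel block:** it is about 1.2 mm off along the outline and 1.1 mm across in the top view. The scene view puts it under 1 mm off. Its angle is off by 0.5–0.6° in both.
- **Tin:** it is within about 2 mm of the dish centre; the clearance is 8 mm.
- **Cube:** it sits about 2.5 mm from the recess centre by the top view and 3.5 mm by the scene view; the clearance is 8 mm.
- **Mallet and bur block:** neither shows any shift between the first and last scene images, to the pixel (roughly 3 mm). In the top view the arm covered part of the mallet, so that check was weak.
- **Camera disagreement:** the two cameras differ by about 2–3 mm in y throughout. I judged each object against its target within the same camera.

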